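# Tip the focus setting bar out of its covered keeper and lay it on the cork mat

### The job

Get the brass focus setting bar out for setting up the laser: lift the blue cover plate off the keeper and set it down flat on the bare bench, press the bar's tail down so that its nose tips up over the sill, and push the nose out through the slot in the keeper's end wall. Then draw the bar the rest of the way out by its nose and lay it gently on the cork mat, rib up and with all of it on the mat. Leave the cover off and do not disturb the roll of tape, the gauge block and the coupling standing by.

Things in the scene. Friction and masses are not known exactly. Their poses are not given: they have to be found in the camera images.
- keeper: White and grey metal keeper for the bar, fixed to the bench, 207 mm long along its x; origin at its middle on the bench, z up, +x the way out. From x = 0 to 98.5 mm a roofed tunnel, 40 mm wide and 3 to 34 mm high inside (roof top 38 mm), ends at a slotted end plate (5 mm thick, 72 mm wide, 46 mm high). Behind it, x = -97.5 to 0, is the covered bay.
- slot (a point): Middle of the slot's sill on the outer face of the end plate: keeper x = 103.5 mm, 14 mm above the bench. The slot is 40 mm wide and open from 14 to 34 mm above the bench; x points outward.
- bay (a point): Middle of the bay's top: keeper x = -48.5 mm, y = 0, 58 mm above the bench. With the cover off the bay is open above, 98 x 80 mm inside, floor 3 mm above the bench, side walls 12 mm thick. At x = 0 its front wall has the tunnel's mouth below 34 mm. Two 5 mm pins 10 mm high stand on the side walls at keeper x = -48.5, y = -46 and +46 mm.
- dowel (a point): Top of the steel dowel across the bay's floor on which the bar rocks: keeper x = -7.5 mm, 11 mm above the bench.
- cover_grip (a point): Centre of the grip on the loose blue cover plate (108 x 112 x 4 mm, 0.18 kg, two 9 mm holes over the pins). The grip is a dark bar 64 mm long along the cover's x (keeper's x), 12 mm wide, from 22 to 34 mm above the plate's underside; this point is 28 mm above the underside. Take it across the 12 mm; lift straight up by more than 12 mm to clear the pins.
- bar_center (a point): Centre, half-way up, of the loose brass bar, 180 x 36 x 8 mm, 0.16 kg; x runs to its nose, z up. First its nose lies on the floor behind the sill and its tail stands up over the dowel. Tail pressed to the floor, the nose's underside rises to about 22 mm above the bench, clear of the slot; pushed on along its own slope (rising 1 in 10) it stays clear. Let go, the nose drops (onto the sill once past it).
- thumb_pad (a point): Middle of the flat pad on top of the bar's tail, 27 mm long and 36 mm wide, 76.5 mm behind the bar's centre. A rib 5 mm thick and 8 mm high stands across the bar, its rear face 13.5 mm ahead of this point; the tail end is 13.5 mm behind. A closed fingertip set here can press the tail down and push forward against the rib, at most until it meets the bay's front wall (keeper x = 0).
- bar_nose (a point): Nose end of the bar, half-way up its thickness, 90 mm ahead of its centre.
- bar_tail (a point): Tail end of the bar, half-way up its thickness, 90 mm behind its centre.
- focus_bar: The same brass bar; origin at the middle of its underside.
- mat: Cork mat fixed on the bench, 220 (its x) x 92 (its y) x 4 mm; origin at the middle of its underside, z up.
- tape: Bystander: roll of brown tape lying near the bench corner close to the robot, 80 mm across, 20 mm high; origin at the middle of its underside.
- gauge: Bystander: pale steel gauge block 60 x 30 x 45 mm, standing beyond the keeper; origin at the middle of its underside.
- coupling: Bystander: white coupling with a notched crown, 33 mm across, 46 mm high, standing beyond the keeper; origin at the middle of its underside.

How it is judged (in metres and radians):
On the way, in this order (a step that is already met when the one before it is completed fails the run):
1. the cover plate lies flat on the bench, clear of the keeper (height (world z) of cover_grip below 0.036 m and angle between cover_grip's own z axis and vertical below 0.08 rad and horizontal distance between cover_grip and bay above 0.1 m), for 0.2 s.
2. the bar's nose stands 30 mm or more out of the slot while its tail is still inside the keeper (x of bar_nose in the frame of keeper above 0.1335 m and x of bar_tail in the frame of keeper below 0.09 m and y of bar_nose in the frame of keeper between -0.03 and 0.03 m and z of bar_nose in the frame of keeper below 0.06 m and z of bar_tail in the frame of keeper below 0.034 m), for 0.2 s.
At the end, for the whole second after the job is handed in: The bar lies flat and still on the cork mat, rib up, the middles of both its ends within the mat's outline (112 mm along and 45 mm across from the mat's centre); the cover plate lies flat on the bench, its centre more than 100 mm from the bay's (all of step 1 and x of bar_nose in the frame of mat between -0.112 and 0.112 m and x of bar_tail in the frame of mat between -0.112 and 0.112 m and y of bar_nose in the frame of mat between -0.045 and 0.045 m and y of bar_tail in the frame of mat between -0.045 and 0.045 m and height (world z) of bar_center below 0.012 m and angle between bar_center's own z axis and vertical below 0.05 rad and linear speed of focus_bar below 0.02 m/s); the robot touches nothing.
It fails at once if the tape, gauge block or coupling is moved more than 30 mm or knocked over (distance of any of tape, gauge, coupling from where it was at the start of the episode above 0.03 m or angle between any of gauge, coupling's own z axis and vertical above 0.5 rad).
It fails at once if the bar is dropped or flung (faster than 0.8 m/s) (linear speed of focus_bar above 0.8 m/s).
It also fails if it takes over 64 s, if anything falls off the work surface, if the arm or the gripper's body presses on something with over 40 N, if the wrist force passes 120 N, or if a joint passes its speed limit or range.

### The arm

A 7-joint arm with a two-finger parallel gripper is mounted at the origin on a cart in front of the work surface, level with it; the furniture and walls round the work are solid. World frame = base frame: x ahead of the robot, y to its left, z up, the work surface at z = 0. Lengths are in m, angles in degrees, forces in N, time in s.
With the tool pointing down it reaches from about 0.425 to 0.875 m from the base axis. Payload 8.4 kg.
Tool frame: the origin (TCP) lies between the finger pads; the fingertips stand 14 mm ahead of it and the grasp point (between the pads) lies 5 mm behind it (r.finger_overhang is the distance from the TCP to the fingertips, in m); z points along the fingers, x is the direction in which the jaws open and shut, and the axes are right-handed (so a half turn about z gives the same grasp; the last joint's range is limited). The gripper opens to 87 mm and grips with 3 to 60 N. Pads are 19 mm wide; open, the fingers measure 117 mm over their backs; the gripper's body (75 mm by 190 mm) begins 51 mm behind the grasp point.
Start: joints at [-82.002, 19.091, 2.286, 83.961, -0.768, 76.965, -3.352], TCP at [0.154, 0.632, 0.209] pointing down, gripper open.
Joint ranges: [-147.57, 147.57], [-21.85, 119.76], [-74.77, 79.35], [14.55, 137.4], [-85.83, 265.84], [4.83, 119.75], [-152.11, 152.11]. Speed limits (degrees/s): [127.2, 127.2, 159.86, 159.86, 180, 180, 180].

### API

Orientations are given as [roll, pitch, yaw] about the fixed x, y, z axes, in that order (R = Rz(yaw) Ry(pitch) Rx(roll)).
In Python, from plant import r, eyes, workorder gives the robot as it stands.
- The arm moves only by the tool arm_command, never from a script. Its argument "moves" is one flat list of numbers, 7 for each row, row after row: the turn, a rotation vector about the tool's x, y, z in degrees, then the shift along the tool's x, y, z in mm, then the finger opening in mm, from 0 to 87. A call has 1 to 10 rows; each row shifts and turns the pose as measured when the row begins, along the tool's axes as they then stand; what a row does not reach is not made up. A row lasts 1/12 s, in which the tool goes at most 41.7 mm and 7.16 degrees, less where a joint would pass 70% of its speed; a pose out of reach is approached as far as the arm can. A call is refused whole if a number of a shift passes 41.7 or a number of a turn 7.16, either way. A call with a gripper value outside its range is refused whole. The fingers move at their own pace and stop on an object; the grip force is fixed at half the most. Time passes only in rows, so rows that do not move let the fingers close. It gives the time, the measured TCP pose, the force and the opening at its end, in the units of the state.
- r.get_obs(): the state, without advancing time (a new reading comes with each control period).
- eyes.snapshot(name): name is "scene" or "top" or "wrist"; returns (picture, depth): 400x640x3 uint8, red, green, blue; 400x640 float32, m along the optical axis (not along the pixel's ray), 0 where there is no reading.
- eyes.camera_info(name): a dict with "fx", "fy", "cx", "cy" (pixels), "k1" (the pictures are not rectified: a ray, as slopes to the right and down, at radius r is drawn at 1 + k1 r^2 times it, then the intrinsics apply), "xyz" and "attitude" of the camera in the world; the wrist camera has in their place "hand_eye" (4x4, takes a point from camera to tool coordinates, whose origin is the TCP and whose axes are the tool frame's). Camera axes: x right, y down, z forward; pixel columns grow to the right and rows downward; lengths in m; the calibration is good to about 2 mm. A picture is of the moment at which its call begins: read the wrist's pose just before it. camera_info takes no time and is no camera call.
- workorder.close_job(): hands the job in, once; it reports no verdict.
The state is a dict: "clock": time; "joint_pos": joint angles; "dq": joint speeds; "joint_torque": joint torques, N m; "ee_pos": TCP position; "eef_rot": TCP orientation; "ft_force": force on the tool from outside, world axes, zero at the start; "wrist_torque": the same for the moment, N m; "gripper_width": opening from 0.0 (shut) to 1.0 (fully open).
Only numpy, scipy, OpenCV 4.12 (cv2) and the standard library are available. Lean on these libraries where they do the work, as an engineer would, in place of code of your own. Each camera call takes 0.05 s, during which the arm holds its last target.

## Working session

There is one attempt and no reset: what is moved stays moved. The work goes in short steps, Python scripts to look and compute and a tool call to move; the robot and the scene stay as the last step left them, time stands still between calls to the robot, and variables do not carry over. Pictures are saved under pics/ and viewed, and the job is handed in when it is done.

Besides the shell and the picture viewer there is one more tool, called after "Request:" as name(argument=value, ...), one argument or row to a line, values as JSON. arm_command: Moves the arm, as the interface text tells. Its arguments: {"type":"object","properties":{"moves":{"type":"array"}},"required":["moves"]}

```bash
ls; mkdir -p pics; python3 - <<'E'
from plant import r, eyes, workorder
import cv2
print(r.get_obs())
for n in ("scene","top","wrist"):
    print(n, eyes.camera_info(n))
    p,d=eyes.snapshot(n)
    cv2.imwrite(f"pics/{n}0.png",p[:,:,::-1])
    import numpy as np
    np.save(f"pics/{n}0.npy",d); np.save(f"pics/{n}0_rgb.npy",p)
E
```

```text
pics
{'clock': 0.0, 'joint_pos': array([-82.00343203,  19.13023276,   2.28422927,  84.013224  ,
        -0.76657919,  76.96594093,  -3.351653  ]), 'dq': array([ 0.01594848,  0.0882815 ,  0.00742588, -0.05022273, -0.01020008,
       -0.01089448,  0.0623578 ]), 'joint_torque': array([ 1.04728749e-04, -6.56362796e+01,  1.33488379e+00, -4.03797162e+01,
       -5.98468445e-02,  4.49302210e-02,  1.62404285e-04]), 'ee_pos': array([0.15364191, 0.63105364, 0.20845794]), 'eef_rot': array([1.79992639e+02, 9.38906364e-02, 7.63194396e+01]), 'ft_force': array([-0.81694238,  0.5088169 ,  0.170707  ]), 'wrist_torque': array([ 0.02043333,  0.0106702 , -0.002578  ]), 'gripper_width': 1.0039552884211247}
scene {'fx': 369.42129861581265, 'fy': 369.42129861581265, 'cx': 322.369443338149, 'cy': 197.61617163878446, 'k1': -0.01619595239623128, 'xyz': array([0.63231262, 0.48756944, 0.81092316]), 'attitude': array([-1.51173716e+02,  1.10506541e-01,  1.67709355e+02])}
top {'fx': 511.92027336976827, 'fy': 511.92027336976827, 'cx': 317.30221518669606, 'cy': 196.53227654622088, 'k1': -0.046401166360461314, 'xyz': array([0.40741035, 0.08693629, 1.044001  ]), 'attitude': array([-170.28935555,    1.93098491,  -89.9831926 ])}
wrist {'fx': 336.6761662962978, 'fy': 336.6761662962978, 'cx': 325.9899180828656, 'cy': 196.9592001842409, 'k1': 0.011603589190233366, 'hand_eye': array([[ 9.99998824e-01,  1.52393794e-03, -1.72727254e-04,
         3.08179798e-04],
       [-1.43126589e-03,  9.67743018e-01,  2.51935315e-01,
        -6.82806383e-02],
       [ 5.51089379e-04, -2.51934771e-01,  9.67744061e-01,
        -1.75843201e-01],
       [ 0.00000000e+00,  0.00000000e+00,  0.00000000e+00,
         1.00000000e+00]])}
```

View pics/scene0.png

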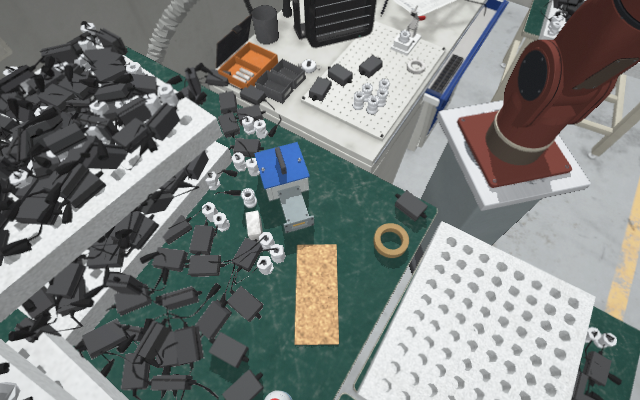

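View pics/top0.png

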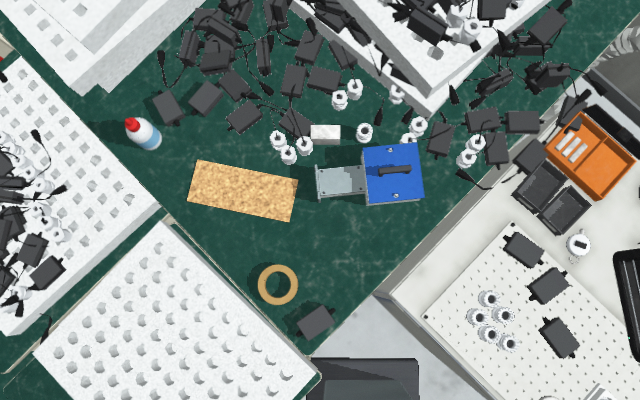

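View pics/wrist0.png

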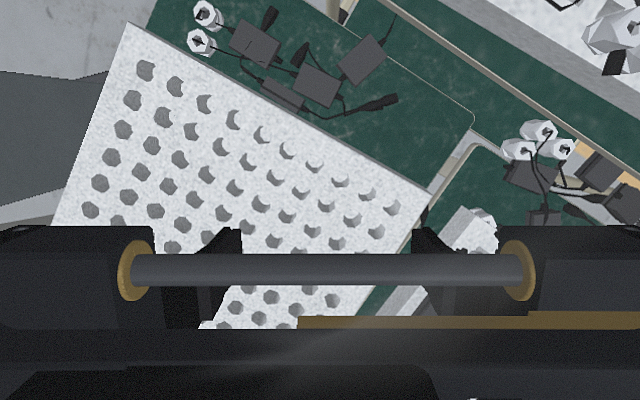

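The scene view shows the keeper with the blue cover at about (285,170), the end plate at (298,215), the mat at (317,295), and the tape at (391,240). In the top view the cover is at (393,175), the end plate at (318,182), the mat at (243,190) and the tape at (278,285). The gauge is at (325,132), with the coupling probably at (364,132).

```bash
cat > h.py <<'E'
import numpy as np, cv2
from scipy.spatial.transform import Rotation as R
from scipy.optimize import brentq
def rot(a): return R.from_euler('xyz',a,degrees=True).as_matrix()
def campose(info,obs=None):
    if 'hand_eye' in info:
        T=np.eye(4);T[:3,:3]=rot(obs['eef_rot']);T[:3,3]=obs['ee_pos'];T=T@info['hand_eye'];return T[:3,:3],T[:3,3]
    return rot(info['attitude']),np.array(info['xyz'])
def rays(info,px,obs=None):
    px=np.atleast_2d(np.array(px,float))
    K=np.array([[info['fx'],0,info['cx']],[0,info['fy'],info['cy']],[0,0,1]])
    u=cv2.undistortPoints(px.reshape(-1,1,2),K,np.array([info['k1'],0,0,0,0]),None,None).reshape(-1,2)
    Rm,t=campose(info,obs)
    return np.c_[u,np.ones(len(u))]@Rm.T,t
def onplane(info,px,z,obs=None):
    d,t=rays(info,px,obs); s=(z-t[2])/d[:,2]; return t+d*s[:,None]
def deproj(info,px,depth,obs=None):
    d,t=rays(info,px,obs); px=np.atleast_2d(px).astype(int)
    return t+d*depth[px[:,1],px[:,0]][:,None]
def tri(d1,t1,d2,t2):
    d1=d1/np.linalg.norm(d1);d2=d2/np.linalg.norm(d2)
    A=np.c_[d1,-d2];s=np.linalg.lstsq(A,t2-t1,rcond=None)[0]
    p,q=t1+s[0]*d1,t2+s[1]*d2
    return (p+q)/2,np.linalg.norm(p-q)
def proj(info,P,obs=None):
    Rm,t=campose(info,obs);p=(np.atleast_2d(P)-t)@Rm
    K=np.array([[info['fx'],0,info['cx']],[0,info['fy'],info['cy']],[0,0,1]])
    return cv2.projectPoints(p,np.zeros(3),np.zeros(3),K,np.array([info['k1'],0,0,0,0]))[0].reshape(-1,2)
def biggest(m):
    c,_=cv2.findContours(m.astype(np.uint8),cv2.RETR_EXTERNAL,cv2.CHAIN_APPROX_NONE)
    return max(c,key=cv2.contourArea)
E
python3 - <<'E'
from plant import eyes
from h import *
for n in ("top","scene"):
    im=np.load(f"pics/{n}0_rgb.npy");d=np.load(f"pics/{n}0.npy");info=eyes.camera_info(n)
    h=cv2.cvtColor(im,cv2.COLOR_RGB2HSV)
    blue=(h[...,0]>105)&(h[...,0]<125)&(h[...,1]>120)
    blue[:100]=0
    if n=='top': blue[:, :350]=0;blue[:,440:]=0
    else: blue[:130]=0; blue[:,330:]=0
    c=biggest(blue);ap=cv2.approxPolyDP(c,6,True).reshape(-1,2)
    print(n,'blue',ap.tolist(),cv2.contourArea(c));print(onplane(info,ap,0.062).round(4))
    br=(h[...,0]>8)&(h[...,0]<25)&(h[...,1]>50)&(h[...,2]>120)
    x0,x1,y0,y1=(170,310,150,230) if n=='top' else (280,350,235,355)
    m=np.zeros_like(br);m[y0:y1,x0:x1]=br[y0:y1,x0:x1]
    m=cv2.morphologyEx(m.astype(np.uint8),cv2.MORPH_CLOSE,np.ones((7,7)))
    rc=cv2.boxPoints(cv2.minAreaRect(biggest(m)));P=onplane(info,rc,0.004)
    print('mat',rc.round(1).tolist(),P.round(4).tolist(),P.mean(0), np.linalg.norm(P[0]-P[1]),np.linalg.norm(P[1]-P[2]))
    x0,x1,y0,y1=(250,305,255,312) if n=='top' else (365,415,215,265)
    m=np.zeros_like(br);m[y0:y1,x0:x1]=br[y0:y1,x0:x1]
    e=cv2.minEnclosingCircle(biggest(m));print('tape',e,onplane(info,[e[0]],0.01))
info=eyes.camera_info('top')
print('bench pts',onplane(info,[(340,240),(380,295),(320,358),(163,213),(310,240),(450,230),(500,180)],0))
im=cv2.imread('pics/top0.png')[100:330,150:500];cv2.imwrite('pics/topc.png',cv2.resize(im,None,fx=2.28,fy=2.28,interpolation=cv2.INTER_CUBIC))
im=cv2.imread('pics/scene0.png')[130:300,180:430];cv2.imwrite('pics/scenec.png',cv2.resize(im,None,fx=3.2,fy=3.2,interpolation=cv2.INTER_CUBIC))
E
```

```text
top blue [[416, 142], [363, 148], [369, 202], [424, 197]] 2981.5
[[ 0.6837 -0.0749  0.062 ]
 [ 0.6723  0.0298  0.062 ]
 [ 0.5642  0.0198  0.062 ]
 [ 0.5735 -0.0867  0.062 ]]
mat [[186.1999969482422, 200.8000030517578], [195.10000610351562, 158.0], [297.8999938964844, 179.3000030517578], [289.1000061035156, 222.10000610351562]] [[0.5779, 0.3954, 0.004], [0.6695, 0.3805, 0.004], [0.6221, 0.1624, 0.004], [0.5327, 0.18, 0.004]] [0.60055882 0.27954808 0.004     ] 0.09279239572219052 0.22322085484796628
tape ((277.5, 284.27777099609375), 20.29498863220215) [[0.40680902 0.20145964 0.01      ]]
scene blue [[297, 142], [279, 147], [285, 174], [274, 148], [255, 153], [264, 188], [309, 176]] 1450.5
[[ 0.5744 -0.0858  0.062 ]
 [ 0.6213 -0.0801  0.062 ]
 [ 0.6198  0.0022  0.062 ]
 [ 0.634  -0.0797  0.062 ]
 [ 0.6824 -0.0747  0.062 ]
 [ 0.6745  0.03    0.062 ]
 [ 0.5647  0.02    0.062 ]]
mat [[295.0, 244.0], [338.0, 244.0], [338.0, 344.0], [295.0, 344.0]] [[0.628, 0.1604, 0.004], [0.53, 0.1818, 0.004], [0.5809, 0.395, 0.004], [0.6671, 0.3763, 0.004]] [0.60150102 0.27835952 0.004     ] 0.10031701783637487 0.21925510397467352
tape ((391.0638427734375, 239.46807861328125), 17.532119750976562) [[0.4073167  0.19956234 0.01      ]]
bench pts [[ 0.49601129  0.075868    0.        ]
 [ 0.38558922 -0.00338965  0.        ]
 [ 0.26299004  0.11676763  0.        ]
 [ 0.55301588  0.44473274  0.        ]
 [ 0.49617581  0.13708189  0.        ]
 [ 0.51553951 -0.14818201  0.        ]
 [ 0.61878585 -0.2559939   0.        ]]
```

View pics/topc.png

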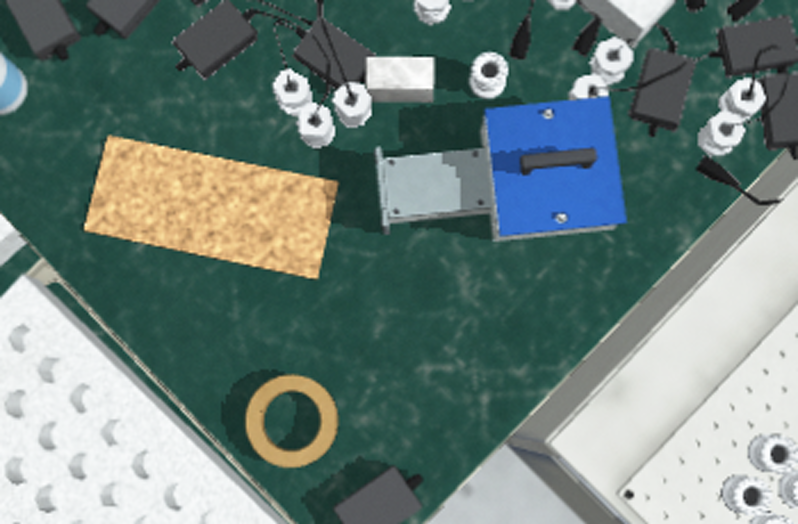

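View pics/scenec.png

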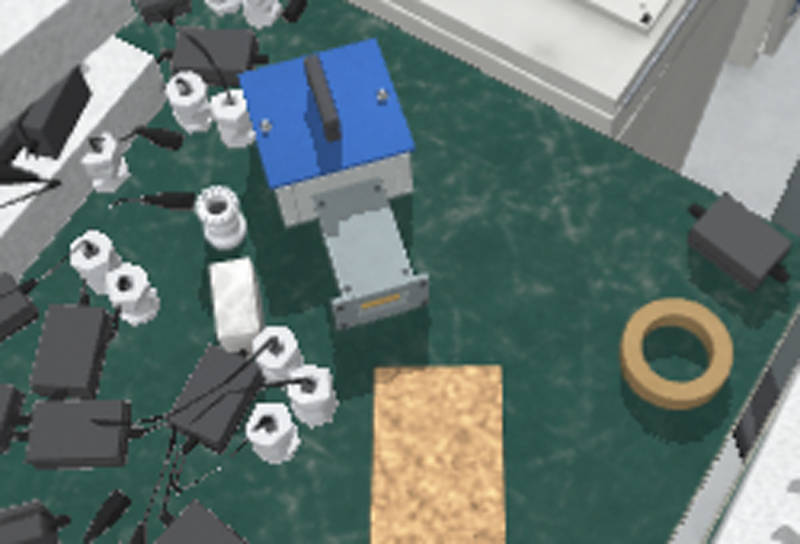

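```bash
cat >> h.py <<'E'
def plan(target,yaw,n,grip,obs=None,roll=180,pitch=0):
    """print n rows from the measured pose to target position/attitude, in tool axes (deg, mm)"""
    from plant import r
    o=obs or r.get_obs()
    R0=R.from_euler('xyz',o['eef_rot'],degrees=True);R1=R.from_euler('xyz',[roll,pitch,yaw],degrees=True)
    p0=np.array(o['ee_pos']);p1=np.array(target,float)
    rv=(R0.inv()*R1).as_rotvec()
    Rc=R0;pc=p0
    for i in range(1,n+1):
        Rn=R0*R.from_rotvec(rv*i/n);pn=p0+(p1-p0)*i/n
        t=np.degrees((Rc.inv()*Rn).as_rotvec());s=Rc.inv().apply(pn-pc)*1000
        print(','.join(f'{x:g}' for x in [*t.round(2),*s.round(1),grip])+',')
        Rc,pc=Rn,pn
E
python3 - <<'E'
from h import *
d=np.load('pics/wrist0.npy');print(np.percentile(d[d>0],[0,5,20,50,90]))
from plant import eyes
info=eyes.camera_info('top');dt=np.load('pics/top0.npy')
print(deproj(info,[(180,300),(230,280),(170,240),(100,250),(380,70),(420,90),(410,340),(360,170),(393,170),(325,132),(318,182)],dt).round(3))
plan([0.6234,-0.028,0.25],5.6,20,87)
E
```

```text
[0.05000396 0.05816802 0.07467183 0.4846036  0.68930805]
[[ 0.371  0.436 -0.117]
 [ 0.417  0.337 -0.182]
 [ 0.507  0.465 -0.117]
 [ 0.482  0.621 -0.099]
 [ 0.841 -0.008  0.051]
 [ 0.758 -0.071  0.15 ]
 [ 0.219 -0.167 -0.751]
 [ 0.634  0.035  0.037]
 [ 0.621 -0.025  0.089]
 [ 0.711  0.105  0.046]
 [ 0.607  0.119  0.047]]
0,0,3.54,-26.5,30.6,-2,87,
0,0,3.54,-24.5,32.2,-2,87,
0,0,3.54,-22.5,33.6,-2,87,
0,0,3.54,-20.4,35,-2,87,
0,0,3.54,-18.2,36.2,-2,87,
0,0,3.54,-15.9,37.2,-2,87,
0,0,3.54,-13.6,38.1,-2,87,
0,0,3.54,-11.2,38.9,-2,87,
0,0,3.54,-8.8,39.5,-2,87,
0,0,3.54,-6.3,40,-2.1,87,
0,0,3.54,-3.9,40.3,-2.1,87,
0,0,3.54,-1.4,40.4,-2.1,87,
0,0,3.54,1.1,40.5,-2.1,87,
0,0,3.54,3.6,40.3,-2.1,87,
0,0,3.54,6.1,40,-2.1,87,
0,0,3.54,8.5,39.6,-2.1,87,
0,0,3.54,11,39,-2.1,87,
0,0,3.54,13.4,38.2,-2.1,87,
0,0,3.54,15.7,37.3,-2.1,87,
0,0,3.54,18,36.3,-2.1,87,
```

Request:
arm_command(
  moves=[0,0,3.5,-26.5,30.6,-2,87,0,0,3.5,-24.5,32.2,-2,87,0,0,3.5,-22.5,33.6,-2,87,0,0,3.5,-20.4,35,-2,87,0,0,3.5,-18.2,36.2,-2,87,0,0,3.5,-15.9,37.2,-2,87,0,0,3.5,-13.6,38.1,-2,87,0,0,3.5,-11.2,38.9,-2,87,0,0,3.5,-8.8,39.5,-2,87,0,0,3.5,-6.3,40,-2,87],
)

```text
clock: 0.98
ee_pos: [0.3848, 0.2958, 0.2236]
eef_rot: [-179.9, 0.5, 40.8]
ft_force: [1.5, 0.7, 0.4]
gripper_width: 1.003
```

```bash
python3 -c "
from h import *
plan([0.6234,-0.028,0.25],5.6,10,87)"
```

```text
0.01,0.05,3.52,-3.1,40.1,-2.7,87,
0.01,0.05,3.52,-0.6,40.2,-2.7,87,
0.01,0.05,3.52,1.9,40.2,-2.7,87,
0.01,0.05,3.52,4.3,40,-2.7,87,
0.01,0.05,3.52,6.8,39.6,-2.7,87,
0.01,0.05,3.52,9.2,39.2,-2.7,87,
0.01,0.05,3.52,11.6,38.5,-2.7,87,
0.01,0.05,3.52,13.9,37.7,-2.7,87,
0.01,0.05,3.52,16.2,36.8,-2.7,87,
0.01,0.05,3.52,18.4,35.7,-2.7,87,
```

Request:
arm_command(
  moves=[0,0,3.5,-3.1,40,-2.7,87,0,0,3.5,-0.6,40,-2.7,87,0,0,3.5,1.9,40,-2.7,87,0,0,3.5,4.3,40,-2.7,87,0,0,3.5,6.8,39.6,-2.7,87,0,0,3.5,9.2,39.2,-2.7,87,0,0,3.5,11.6,38.5,-2.7,87,0,0,3.5,13.9,37.7,-2.7,87,0,0,3.5,16.2,36.8,-2.7,87,0,0,3.5,18.4,35.7,-2.7,87],
)

```text
clock: 1.82
ee_pos: [0.6228, -0.0447, 0.2515]
eef_rot: [180.0, 0.3, 4.1]
ft_force: [-0.5, 0.5, 0.8]
gripper_width: 0.996
```

```bash
cat >> h.py <<'E'
def shot(name,tag):
    from plant import r,eyes
    o=r.get_obs();p,d=eyes.snapshot(name)
    cv2.imwrite(f'pics/{tag}.png',p[:,:,::-1]);np.save(f'pics/{tag}.npy',d)
    import pickle;pickle.dump((o,p,d,eyes.camera_info(name)),open(f'pics/{tag}.pkl','wb'))
    return o,p,d
E
python3 -c "
from h import *
o,p,d=shot('wrist','w1');print(o['ee_pos'],o['eef_rot'],o['joint_pos'])"
```

```text
[ 0.62283864 -0.04472757  0.25152356] [179.9885022    0.29147802   4.11117278] [-32.98465271  18.19898828  42.51787529  85.51600075 -12.25371893
  81.35003248  14.11538823]
```

View pics/w1.png

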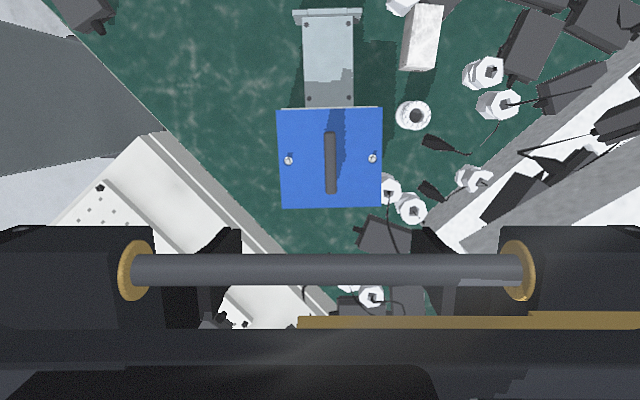

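The wrist view shows the cover at u 277–382, v 107–208. The grip runs from (329,131) to (331,194), the pins are at (289,160) and (372,157), and the end plate is at (327,14). Next I'll triangulate the grip and refine the yaw.

```bash
python3 - <<'E'
from h import *
import pickle
from plant import eyes
o,p,d,info=pickle.load(open('pics/w1.pkl','rb'))
def gripmask(im,box):
    x0,x1,y0,y1=box
    g=im.astype(int);m=(g.max(2)<90)&(g.max(2)-g.min(2)<25)
    k=np.zeros(m.shape,np.uint8);k[y0:y1,x0:x1]=m[y0:y1,x0:x1];return k
res={}
for n,im,inf,ob,box in (('wrist',p,info,o,(315,350,125,200)),('top',np.load('pics/top0_rgb.npy'),eyes.camera_info('top'),None,(372,418,160,178)),('scene',np.load('pics/scene0_rgb.npy'),eyes.camera_info('scene'),None,(270,292,142,180))):
    m=gripmask(im,box);c=biggest(m);rc=cv2.minAreaRect(c);b=cv2.boxPoints(rc)
    M=cv2.moments(c);cen=(M['m10']/M['m00'],M['m01']/M['m00'])
    P=onplane(inf,b,.092,ob)
    print(n,np.round(rc[0],1),np.round(rc[1],1),rc[2],'cen',np.round(cen,1),'plane .092',onplane(inf,[rc[0]],.092,ob).round(4), 'plane .09',onplane(inf,[cen],.09,ob).round(4))
    e=[P[1]-P[0],P[2]-P[1]];L=max(e,key=np.linalg.norm);print('  len',np.linalg.norm(L),'yaw',np.degrees(np.arctan2(L[1],L[0]))%180)
    res[n]=rays(inf,[rc[0]],ob)
for a,b in(('wrist','top'),('wrist','scene'),('top','scene')):
    print(a,b,tri(res[a][0][0],res[a][1],res[b][0][0],res[b][1]))
h=cv2.cvtColor(p,cv2.COLOR_RGB2HSV);bl=((h[...,0]>105)&(h[...,0]<125)&(h[...,1]>120));bl[:90]=0;bl[220:]=0
c=biggest(bl);rc=cv2.minAreaRect(c);ap=cv2.approxPolyDP(c,6,True).reshape(-1,2);P=onplane(info,ap,.062,o);print('cover',ap.tolist(),P.round(4).tolist())
P=onplane(info,cv2.boxPoints(rc),.062,o);print(P.mean(0),[np.degrees(np.arctan2(*(P[(i+1)%4]-P[i])[1::-1]))%90 for i in range(4)])
print('depth grip',deproj(info,[(331,150),(331,180),(300,180),(360,190)],d,o))
E
```

```text
wrist [330.  133.6] [10.8  5.2] 21.801406860351562 cen [329.8 132.5] plane .092 [[0.623  0.0009 0.092 ]] plane .09 [[0.6228 0.0018 0.09  ]]
  len 0.01053087880236022 yaw 162.77720917958493
top [394.  170.2] [ 7.6 32.1] 85.60128784179688 cen [391.1 170.1] plane .092 [[ 0.6203 -0.0265  0.092 ]] plane .09 [[ 0.621  -0.0213  0.09  ]]
  len 0.06084912251038832 yaw 94.12969957252966
scene [280.8 161.9] [23.7  4.4] 72.6459732055664 cen [282.6 168.6] plane .092 [[ 0.6244 -0.0137  0.092 ]] plane .09 [[0.6233 0.0043 0.09  ]]
  len 0.06721162979552395 yaw 94.96962322132538
wrist top (array([ 0.6196897 , -0.01125478,  0.10807396]), np.float64(0.02727632561960554))
wrist scene (array([0.62373304, 0.00248578, 0.11513206]), np.float64(0.001925772926512953))
top scene (array([ 0.62463495, -0.02887185,  0.07058832]), np.float64(0.0009546072148019406))
cover [[382, 107], [275, 111], [282, 208], [380, 206]] [[0.6756, 0.0302, 0.062], [0.564, 0.0179, 0.062], [0.5756, -0.0878, 0.062], [0.6858, -0.0772, 0.062]]
[ 0.62532792 -0.02907207  0.062     ] [np.float64(5.684871419767127), np.float64(8.214796746430935), np.float64(5.884430806245007), np.float64(3.5814954078788617)]
depth grip [[ 0.62528613 -0.01492819  0.09246339]
 [ 0.62763572 -0.04531287  0.09180933]
 [ 0.59420172 -0.05391756  0.0623997 ]
 [ 0.66134481 -0.06007149  0.06343953]]
```

```bash
python3 - <<'E'
from h import *
import pickle
from plant import eyes
o,p,d,info=pickle.load(open('pics/w1.pkl','rb'))
T=eyes.camera_info('top');S=eyes.camera_info('scene')
pts={'pinA(near)':((289,160),(395.8,195.3),(299.4,160.3)),'pinB':((372.5,157.5),(390.3,149.8),(262.8,169.7))}
g=p[120:205,310:355].astype(int);row=[ (v+120, [u+310 for u in range(45) if g[v,u].max()<110 and g[v,u].max()-g[v,u].min()<25]) for v in (15,30,45,60,70)]
print([(v,min(u),max(u)) for v,u in row if u])
for k,(w,t,s) in pts.items():
    a=rays(info,[w],o);b=rays(T,[t]);c=rays(S,[s])
    for x,y in((a,b),(a,c),(b,c)): r=tri(x[0][0],x[1],y[0][0],y[1]);print(k,r[0].round(4),round(r[1],4))
print('grip from wrist',onplane(info,[(330.5,131),(331.5,194.5)],.092,o))
cv2.imwrite('pics/w1c.png',cv2.resize(p[0:215,260:400,::-1],None,fx=2.7,fy=2.7,interpolation=cv2.INTER_CUBIC))
E
```

```text
[(135, 324, 334), (150, 325, 335), (165, 325, 335), (180, 326, 335), (190, 326, 335)]
pinA(near) [ 0.5796 -0.0344  0.0483] 0.0009
pinA(near) [ 0.5793 -0.0337  0.0557] 0.0021
pinA(near) [ 0.5782 -0.033   0.0568] 0.0004
pinB [ 0.6754 -0.0268  0.035 ] 0.0002
pinB [ 0.6711 -0.0234  0.0594] 0.0015
pinB [ 0.67   -0.0246  0.0571] 0.001
grip from wrist [[ 0.62338106  0.003463    0.092     ]
 [ 0.62931092 -0.06038422  0.092     ]]
```

View pics/w1c.png

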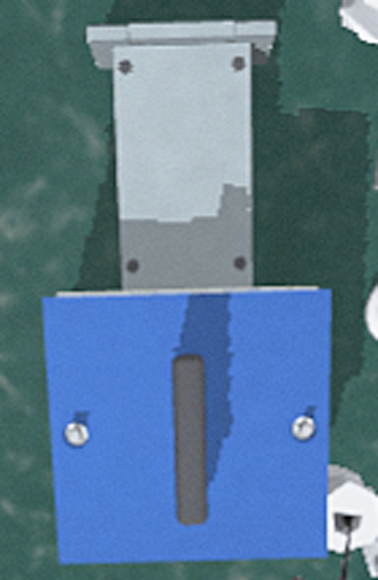

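The crop shows the grip running along the cover from about (329,131) to (331,194), with the pins on either side. All the estimates put the grip centre near (0.6245, -0.028) with its top at z about 0.092, so I'll descend.

```bash
python3 -c "
from h import *
plan([0.6245,-0.028,0.084],5.6,7,87)"
```

```text
0.05,0.04,-0.31,0.2,-3.8,23.9,87,
0.05,0.04,-0.31,0.2,-3.7,23.9,87,
0.05,0.04,-0.31,0.3,-3.7,23.9,87,
0.05,0.04,-0.31,0.3,-3.7,23.9,87,
0.05,0.04,-0.31,0.3,-3.7,23.9,87,
0.05,0.04,-0.31,0.3,-3.6,23.9,87,
0.05,0.04,-0.31,0.3,-3.6,23.9,87,
```

Request:
arm_command(
  moves=[0,0,-0.3,0.2,-4,20,87,0,0,-0.3,0.2,-4,24,87,0,0,-0.3,0.3,-4,24,87,0,0,-0.3,0.3,-4,24,87,0,0,-0.3,0.3,-4,24,87,0,0,-0.3,0.3,-3,20,87,0,0,0,0.3,-3,12,87,0,0,0,0,0,0,87],
)

```text
clock: 2.53
ee_pos: [0.6258, -0.037, 0.0953]
eef_rot: [179.3, 0.3, 4.5]
ft_force: [-1.2, -0.2, -0.3]
gripper_width: 0.999
```

```bash
python3 -c "
from h import *
plan([0.6245,-0.028,0.082],5.6,1,87)
shot('wrist','w2')"
```

```text
0.67,0.32,-1.12,-0.6,-9.3,13.2,87,
```

View pics/w2.png

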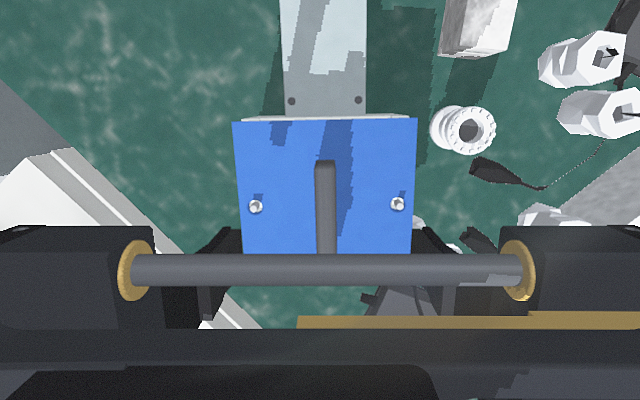

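The grip sits at u≈325, centred between the jaws, so I'll make the final correction and close.

Request:
arm_command(
  moves=[0.6,0.3,-1,-0.6,-9,8,87,0,0,0,0,0,5,87,0,0,0,0,0,0,87],
)

```text
clock: 2.83
ee_pos: [0.6268, -0.0283, 0.0856]
eef_rot: [180.0, -0.3, 5.6]
ft_force: [0.7, -0.2, 0.0]
gripper_width: 1.001
```

```bash
python3 -c "
from h import *
plan([0.6245,-0.028,0.082],5.6,1,87)"
```

```text
0.03,-0.31,-0.05,-2.3,-0.5,3.5,87,
```

Request:
arm_command(
  moves=[0,-0.3,0,-1.5,-0.5,4,87,0,0,0,0,0,0,30,0,0,0,0,0,0,0,0,0,0,0,0,0,0,0,0,0,0,0,0,0,0,0,0,0,0,0,0,0,0,0,0,0,0,0,0,0,0,0,0,0,0],
)

```text
clock: 3.5
ee_pos: [0.627, -0.0285, 0.0843]
eef_rot: [180.0, -0.2, 5.5]
ft_force: [-0.5, 0.2, -0.5]
gripper_width: 0.554
```

Request:
arm_command(
  moves=[0,0,0,0,0,2,0,0,0,0,0,0,0,0,0,0,0,0,0,0,0,0,0,0,0,0,0,0,0,0,0,0,0,0,0,0,0,0,0,0,0,0,0,0,0,0,0,0,0,0,0,0,0,0,0,0,0,0,0,0,0,0,0],
)

```text
clock: 4.25
ee_pos: [0.627, -0.0286, 0.082]
eef_rot: [180.0, -0.2, 5.5]
ft_force: [0.1, 0.0, 0.4]
gripper_width: 0.006
```

```bash
python3 -c "
from h import *
o,p,d=shot('wrist','w3');print(o['gripper_width'],o['ee_pos'])
shot('scene','s3')
from plant import eyes
c=cv2.imread('pics/s3.png')[100:240,200:400];cv2.imwrite('pics/s3c.png',cv2.resize(c,None,fx=4,fy=4))"
```

```text
0.00564763592721905 [ 0.6269877  -0.02855087  0.08200399]
```

View pics/w3.png

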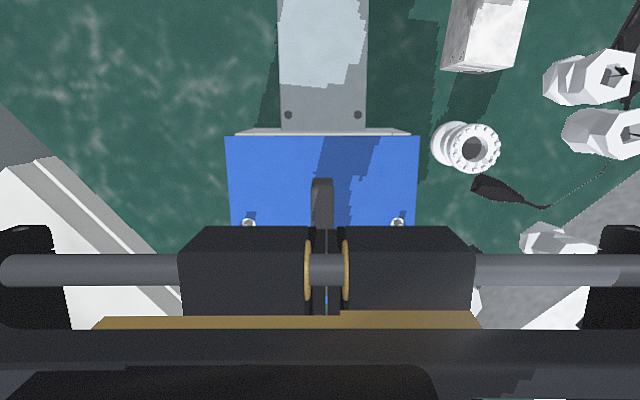

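View pics/s3c.png

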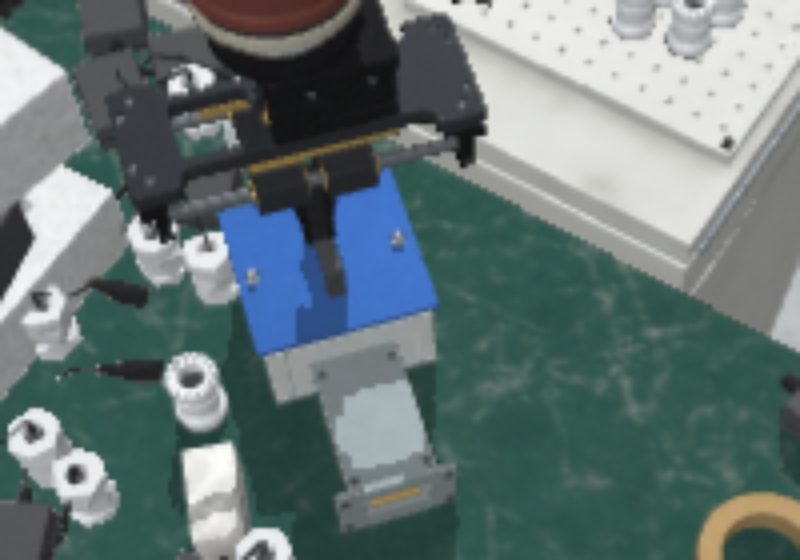

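The gap and blue sliver at (326,300) suggest the fingers are around the grip, though the width reads about 0. A short lift will settle it.

Request:
arm_command(
  moves=[0,0,0,0,0,-6,0,0,0,0,0,0,-8,0,0,0,0,0,0,-8,0,0,0,0,0,0,-8,0,0,0,0,0,0,-4,0,0,0,0,0,0,0,0],
)

```text
clock: 4.85
ee_pos: [0.6273, -0.0287, 0.1206]
eef_rot: [180.0, -0.3, 5.5]
ft_force: [-0.4, 0.0, 0.5]
gripper_width: 0.007
```

```bash
python3 -c "
from h import *
o,p,d=shot('wrist','w4');print(o['gripper_width'],o['ee_pos'])
shot('scene','s4')
c=cv2.imread('pics/s4.png')[100:240,200:400];cv2.imwrite('pics/s4c.png',cv2.resize(c,None,fx=4,fy=4))"
```

```text
0.006832475815002394 [ 0.62726803 -0.0287374   0.12064176]
```

View pics/w4.png

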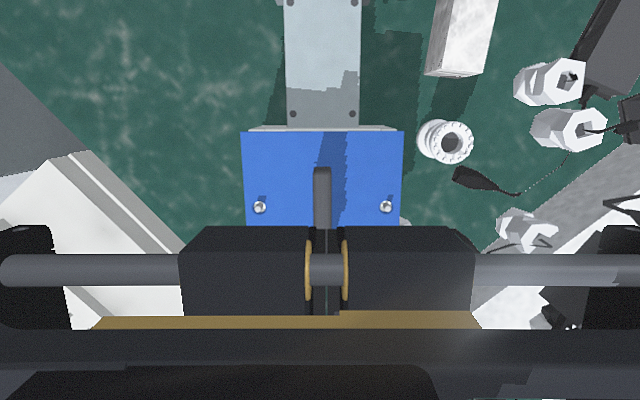

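View pics/s4c.png

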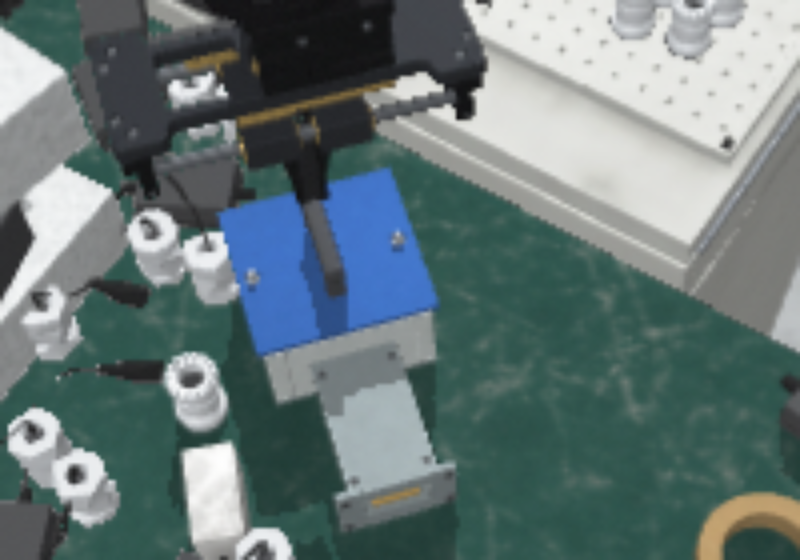

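```bash
python3 -c "
from h import *
from plant import eyes,r
S=eyes.camera_info('scene');W=eyes.camera_info('wrist');o=r.get_obs()
P=np.array([[.627,-.0287,.1206],[.627,-.0287,.1066],[.6245,-.028,.092],[.623,.0035,.092],[.629,-.06,.092]])
print(proj(S,P),'\n', (proj(S,P)-[200,100])*4)
print(proj(W,P,o)); print(r.finger_overhang)
shot('top','t4')
T=eyes.camera_info('top');print((proj(T,P)-[340,100])*4)
c=cv2.imread('pics/t4.png')[100:240,340:500];cv2.imwrite('pics/t4c.png',cv2.resize(c,None,fx=4,fy=4))
"
```

```text
[[277.39606053 149.76960115]
 [278.04626662 153.34395666]
 [279.79609584 157.01617401]
 [282.57548015 167.7858396 ]
 [275.84521704 146.65936724]] 
 [[309.58424211 199.07840459]
 [312.18506649 213.37582664]
 [319.18438336 228.06469602]
 [330.3019206  271.14335839]
 [303.38086815 186.63746894]]
[[325.43265136 237.36125156]
 [325.35374179 228.67461923]
 [321.47320867 219.38874955]
 [323.86445529 170.44589652]
 [323.71056528 265.94293331]]
0.014
[[227.50060737 252.94802749]
 [223.93454287 259.90742568]
 [218.98184018 272.10397025]
 [152.54693708 275.62173224]
 [286.28858852 262.42207571]]
```

View pics/t4c.png

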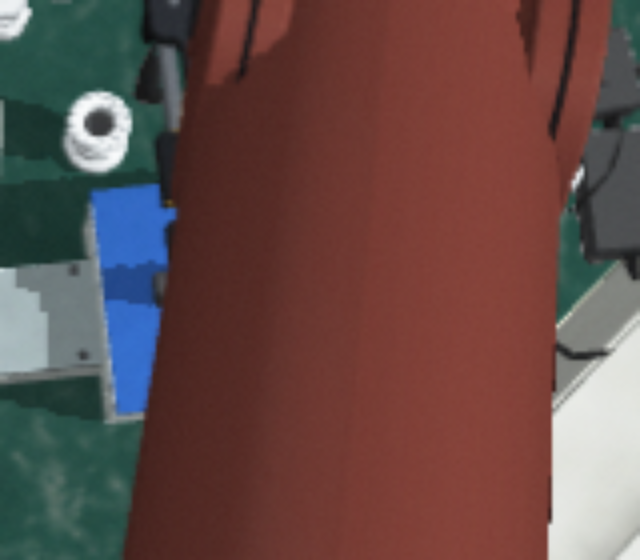

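```bash
python3 -c "
from h import *
a=cv2.imread('pics/w3.png')[160:350,270:390];b=cv2.imread('pics/w4.png')[160:350,270:390]
c=np.clip(np.hstack([a,b]).astype(int)*2,0,255).astype(np.uint8);cv2.imwrite('pics/c34.png',cv2.resize(c,None,fx=3,fy=3,interpolation=cv2.INTER_CUBIC))
"
```

```text
(no output)
```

View pics/c34.png

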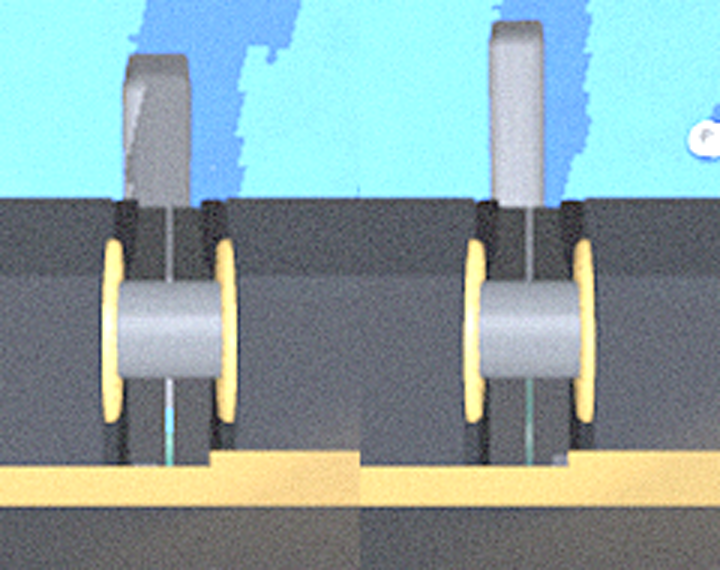

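```bash
python3 -c "
from h import *
import pickle
for tag in('s3','s4'):
    o,p,d,S=pickle.load(open(f'pics/{tag}.pkl','rb'))
    print(tag,o['ee_pos'])
    for v in range(134,176,2):
        print(v,deproj(S,[(u,v) for u in (276,278,280,282)],d).round(3).tolist(),p[v,278:283:2].tolist())
c=cv2.imread('pics/s4.png')[125:185,250:310];c2=cv2.imread('pics/s3.png')[125:185,250:310]
c=np.clip(np.hstack([c2,c]).astype(int)*2,0,255).astype(np.uint8)
cv2.imwrite('pics/s34.png',cv2.resize(c,None,fx=6.5,fy=6.5,interpolation=cv2.INTER_NEAREST))
"
```

```text
s3 [ 0.62702146 -0.02853695  0.0820059 ]
134 [[0.624, -0.005, 0.207], [0.62, -0.005, 0.205], [0.616, -0.005, 0.204], [0.612, -0.005, 0.203]] [[30, 32, 34], [33, 35, 38], [34, 36, 38]]
136 [[0.625, -0.002, 0.203], [0.621, -0.004, 0.2], [0.617, -0.005, 0.197], [0.613, -0.007, 0.194]] [[34, 37, 39], [41, 41, 40], [85, 74, 51]]
138 [[0.626, -0.005, 0.193], [0.622, -0.007, 0.19], [0.617, -0.009, 0.186], [0.613, -0.006, 0.188]] [[122, 103, 60], [92, 80, 54], [62, 56, 47]]
140 [[0.625, -0.153, -0.0], [0.622, -0.035, 0.147], [0.618, -0.004, 0.185], [0.614, 0.0, 0.19]] [[29, 28, 30], [53, 50, 44], [39, 41, 45]]
142 [[0.627, -0.034, 0.143], [0.623, -0.033, 0.143], [0.619, 0.0, 0.185], [0.615, 0.005, 0.19]] [[44, 45, 48], [108, 97, 72], [38, 40, 44]]
144 [[0.628, 0.006, 0.188], [0.624, 0.002, 0.182], [0.62, 0.003, 0.181], [0.616, 0.009, 0.187]] [[98, 101, 105], [88, 86, 84], [39, 41, 45]]
146 [[0.629, 0.01, 0.186], [0.625, 0.004, 0.177], [0.62, -0.019, 0.146], [0.616, 0.008, 0.18]] [[51, 53, 55], [50, 47, 41], [34, 35, 39]]
148 [[0.63, 0.007, 0.176], [0.625, -0.019, 0.14], [0.621, -0.019, 0.138
[... 4255 characters left out ...]
, -0.027, 0.06], [0.633, -0.025, 0.06], [0.628, -0.007, 0.086], [0.623, -0.003, 0.09]] [[45, 79, 134], [56, 70, 92], [87, 89, 93]]
168 [[0.638, -0.018, 0.064], [0.634, -0.019, 0.062], [0.629, -0.017, 0.063], [0.624, 0.002, 0.089]] [[46, 79, 134], [47, 76, 126], [66, 67, 70]]
170 [[0.639, -0.015, 0.061], [0.634, -0.014, 0.06], [0.63, -0.012, 0.062], [0.625, 0.001, 0.08]] [[46, 79, 136], [47, 79, 132], [53, 54, 57]]
172 [[0.64, -0.009, 0.06], [0.635, -0.009, 0.059], [0.631, -0.007, 0.06], [0.626, 0.002, 0.072]] [[45, 80, 136], [46, 78, 132], [55, 54, 58]]
174 [[0.641, -0.004, 0.06], [0.636, -0.003, 0.06], [0.632, -0.002, 0.06], [0.627, 0.0, 0.062]] [[45, 79, 134], [46, 79, 135], [49, 70, 109]]
```

View pics/s34.png

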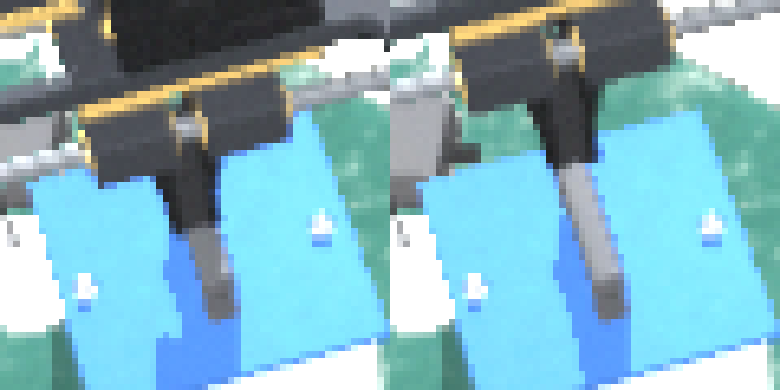

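The scene depth shows why the grasp missed. The closed fingertips stand about 13 mm above the reported TCP height instead of 14 mm below it, so the jaws shut just over the grip. I'll check the same thing with the jaws open.

Request:
arm_command(
  moves=[0,0,0,0,0,0,87,0,0,0,0,0,0,87,0,0,0,0,0,0,87,0,0,0,0,0,0,87,0,0,0,0,0,0,87,0,0,0,0,0,0,87,0,0,0,0,0,0,87],
)

```text
clock: 5.58
ee_pos: [0.6253, -0.0285, 0.117]
eef_rot: [180.0, -0.0, 5.5]
ft_force: [0.1, 0.1, -0.0]
gripper_width: 0.451
```

```bash
python3 -c "
from h import *
o,p,d=shot('scene','s5');print(o['ee_pos'],o['gripper_width'],o['ft_force'])
from plant import eyes
S=eyes.camera_info('scene')
vv,uu=np.mgrid[110:185,245:320];px=np.c_[uu.ravel(),vv.ravel()]
P=deproj(S,px,d)
col=p[vv.ravel(),uu.ravel()].astype(int)
k=(col.max(1)<60)&(abs(P[:,1]+.0287)<.015)&(P[:,2]>.07)&(P[:,2]<.17)
Q=P[k];
for lo in (.56,.58,.6,.62,.64,.66,.68):
    q=Q[(Q[:,0]>=lo)&(Q[:,0]<lo+.02)]
    if len(q):print(lo,len(q),'zmin',np.sort(q[:,2])[:5].round(3),q[:,0].min().round(3),q[:,0].max().round(3),np.median(q[:,1]).round(3))
c=cv2.imread('pics/s5.png')[120:190,240:330];c=np.clip(c.astype(int)*2,0,255).astype(np.uint8)
cv2.imwrite('pics/s5c.png',cv2.resize(c,None,fx=7,fy=7,interpolation=cv2.INTER_NEAREST))
"
```

```text
[ 0.62530769 -0.02852659  0.11704885] 0.4508198193287044 [ 0.13280212  0.13044793 -0.03062454]
0.58 27 zmin [0.132 0.136 0.137 0.141 0.141] 0.593 0.6 -0.021
0.6 31 zmin [0.131 0.132 0.137 0.138 0.138] 0.6 0.606 -0.023
0.64 45 zmin [0.131 0.132 0.133 0.134 0.135] 0.644 0.655 -0.017
```

View pics/s5c.png

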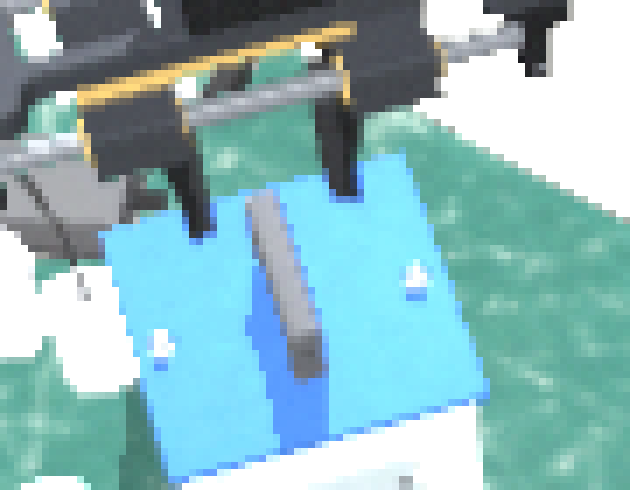

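With the jaws open, the tips are again at z≈0.131 while the TCP reads 0.117, so tip height = TCP z + 14 mm. I'll use that from here on, and descend until the tips are at about 0.070, which is a TCP reading of 0.056.

Request:
arm_command(
  moves=[0,0,0,0,0,14,40,0,0,0,0,0,14,40,0,0,0,0,0,14,40,0,0,0,0,0,8,40,0,0,0,0,0,4,40,0,0,0,0,0,0,40],
)

```text
clock: 6.13
ee_pos: [0.6245, -0.0285, 0.0568]
eef_rot: [180.0, 0.1, 5.5]
ft_force: [0.4, 0.3, 0.8]
gripper_width: 0.462
```

```bash
python3 -c "
from h import *
plan([0.6245,-0.028,0.056],5.6,1,87)"
```

```text
0.04,0.06,-0.1,0,-0.5,0.8,87,
```

Request:
arm_command(
  moves=[0,0,0,0,0,0,0,0,0,0,0,0,0,0,0,0,0,0,0,0,0,0,0,0,0,0,0,0,0,0,0,0,0,0,0,0,0,0,0,0,0,0,0,0,0,0,0,0,0],
)

```text
clock: 6.72
ee_pos: [0.6255, -0.0286, 0.0583]
eef_rot: [180.0, -0.1, 5.5]
ft_force: [0.4, 0.2, -1.8]
gripper_width: 0.133
```

The width reads 0.133, which is 11.6 mm, so the grip is held. Now I'll lift.

Request:
arm_command(
  moves=[0,0,0,0,0,-8,0,0,0,0,0,0,-12,0,0,0,0,0,0,-15,0,0,0,0,0,0,-15,0,0,0,0,0,0,-10,0,0,0,0,0,0,0,0],
)

```text
clock: 7.22
ee_pos: [0.625, -0.029, 0.1243]
eef_rot: [179.9, -0.0, 5.5]
ft_force: [0.5, 0.4, -2.3]
gripper_width: 0.133
```

```bash
python3 -c "
from h import *
o,p,d=shot('scene','s6');print(o['ee_pos'],o['gripper_width'],o['ft_force'])
c=cv2.imread('pics/s6.png')[100:260,200:400]
cv2.imwrite('pics/s6c.png',cv2.resize(c,None,fx=3.7,fy=3.7))
plan([0.482,0.015,0.13],5.6,7,0)
"
```

```text
[ 0.62498431 -0.02899274  0.12432814] 0.133267323283788 [ 0.50315738  0.37904299 -2.29534858]
0.01,0,-0.02,-19.7,-8.2,-0.9,0,
0.01,0,-0.02,-19.7,-8.2,-0.9,0,
0.01,0,-0.02,-19.7,-8.2,-0.9,0,
0.01,0,-0.02,-19.7,-8.2,-0.9,0,
0.01,0,-0.02,-19.7,-8.2,-0.9,0,
0.01,0,-0.02,-19.7,-8.2,-0.9,0,
0.01,0,-0.02,-19.7,-8.2,-0.9,0,
```

View pics/s6c.png

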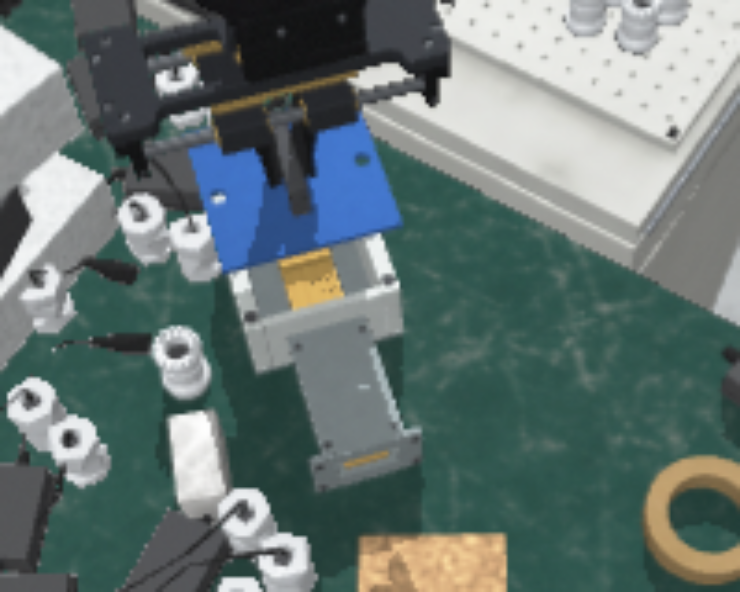

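The cover is clear of its pins with the bay and brass bar showing beneath, so I'll carry it to the bare bench on the robot's side.

```bash
python3 -c "
from h import *
plan([0.485,0.05,0.125],5.6,8,0)
"
```

```text
0.01,0,-0.02,-16.5,-11.5,-0.2,0,
0.01,0,-0.02,-16.5,-11.5,-0.2,0,
0.01,0,-0.02,-16.4,-11.5,-0.2,0,
0.01,0,-0.02,-16.4,-11.5,-0.2,0,
0.01,0,-0.02,-16.4,-11.5,-0.2,0,
0.01,0,-0.02,-16.4,-11.5,-0.2,0,
0.01,0,-0.02,-16.4,-11.5,-0.2,0,
0.01,0,-0.02,-16.4,-11.5,-0.2,0,
```

Request:
arm_command(
  moves=[0,0,0,-10,-7,0,0,0,0,0,-16,-11,0,0,0,0,0,-18,-12,0,0,0,0,0,-18,-12,0,0,0,0,0,-18,-12,0,0,0,0,0,-16,-12,0,0,0,0,0,-12,-10,0,0,0,0,0,-8,-6,0,0,0,0,0,0,0,0,0],
)

```text
clock: 8.02
ee_pos: [0.4928, 0.0432, 0.1179]
eef_rot: [179.8, 0.3, 5.4]
ft_force: [0.7, -0.2, -2.4]
gripper_width: 0.137
```

```bash
python3 -c "
from h import *
plan([0.485,0.05,0.02],5.6,6,0)
"
```

```text
0.03,0.06,-0.03,-1.1,-1.3,16.3,0,
0.03,0.06,-0.03,-1.1,-1.3,16.3,0,
0.03,0.06,-0.03,-1.1,-1.3,16.3,0,
0.03,0.06,-0.03,-1.1,-1.3,16.3,0,
0.03,0.06,-0.03,-1.2,-1.3,16.3,0,
0.03,0.06,-0.03,-1.2,-1.3,16.3,0,
```

Request:
arm_command(
  moves=[0,0,0,-2,-2,14,0,0,0,0,-2,-2,18,0,0,0,0,-2,-1,18,0,0,0,0,-1,-1,18,0,0,0,0,-1,-1,14,0,0,0,0,0,0,7,0,0,0,0,0,0,0,0],
)

```text
clock: 8.6
ee_pos: [0.4855, 0.0481, 0.0248]
eef_rot: [179.8, 0.2, 5.4]
ft_force: [-0.3, 0.3, -2.2]
gripper_width: 0.131
```

Request:
arm_command(
  moves=[0.2,0.2,0,0,0,7,0,0,0,0,0,0,6,0,0,0,0,0,0,5,0,0,0,0,0,0,3,0,0,0,0,0,0,0,0],
)

```text
clock: 9.02
ee_pos: [0.4877, 0.0474, 0.0034]
eef_rot: [-179.9, -0.2, 5.4]
ft_force: [-0.4, 1.0, -2.2]
gripper_width: 0.133
```

Request:
arm_command(
  moves=[0,0,0,0,0,1.5,0,0,0,0,0,0,1.5,0,0,0,0,0,0,0,0],
)

```text
clock: 9.27
ee_pos: [0.4884, 0.0476, 0.0008]
eef_rot: [-179.9, -0.3, 5.4]
ft_force: [-0.4, 0.0, -1.5]
gripper_width: 0.134
```

Request:
arm_command(
  moves=[0,0,0,0,0,1,0,0,0,0,0,0,0,45,0,0,0,0,0,0,45,0,0,0,0,0,0,45,0,0,0,0,0,0,45,0,0,0,0,0,-10,45,0,0,0,0,0,-25,45,0,0,0,0,0,-35,45,0,0,0,0,0,-40,45,0,0,0,0,0,-35,45],
)

```text
clock: 10.1
ee_pos: [0.4834, 0.0449, 0.1466]
eef_rot: [179.7, 0.4, 5.3]
ft_force: [1.4, 0.7, 0.2]
gripper_width: 0.515
```

```bash
python3 -c "
from h import *
plan([0.628,-0.07,0.22],5.6,7,0)
"
```

```text
0.04,0.05,-0.05,19,18.3,-10.5,0,
0.04,0.05,-0.05,19,18.3,-10.5,0,
0.04,0.05,-0.05,19,18.3,-10.5,0,
0.04,0.05,-0.05,19,18.3,-10.5,0,
0.04,0.05,-0.05,19,18.3,-10.5,0,
0.04,0.05,-0.05,19,18.3,-10.5,0,
0.04,0.05,-0.05,19,18.3,-10.5,0,
```

Request:
arm_command(
  moves=[0,0,0,14,12,-8,0,0,0,0,22,20,-12,0,0,0,0,24,22,-12,0,0,0,0,24,22,-12,0,0,0,0,24,22,-10,0,0,0,0,20,20,-10,0,0,0,0,10,14,-5,0,0,0,0,0,0,0,0],
)

```text
clock: 10.77
ee_pos: [0.6419, -0.0766, 0.2363]
eef_rot: [-179.9, -0.7, 5.7]
ft_force: [-0.3, -0.5, -0.3]
gripper_width: 0.036
```

```bash
python3 -c "
from h import *
o,p,d=shot('wrist','w7');print(o['ee_pos'],o['eef_rot'],o['joint_pos'],o['gripper_width'])
shot('scene','s7');c=cv2.imread('pics/s7.png')[100:260,200:400]
cv2.imwrite('pics/s7c.png',cv2.resize(c,None,fx=3.7,fy=3.7))
"
```

```text
[ 0.64189242 -0.0766447   0.23627522] [-179.92211674   -0.67584152    5.67599088] [-30.96924989  21.52856698  45.4339063   84.60055505 -15.6989317
  79.67556344  20.78474856] 0.03554404672165541
```

View pics/w7.png

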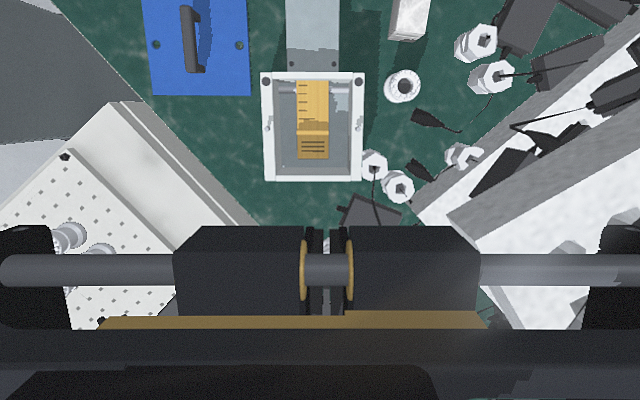

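View pics/s7c.png

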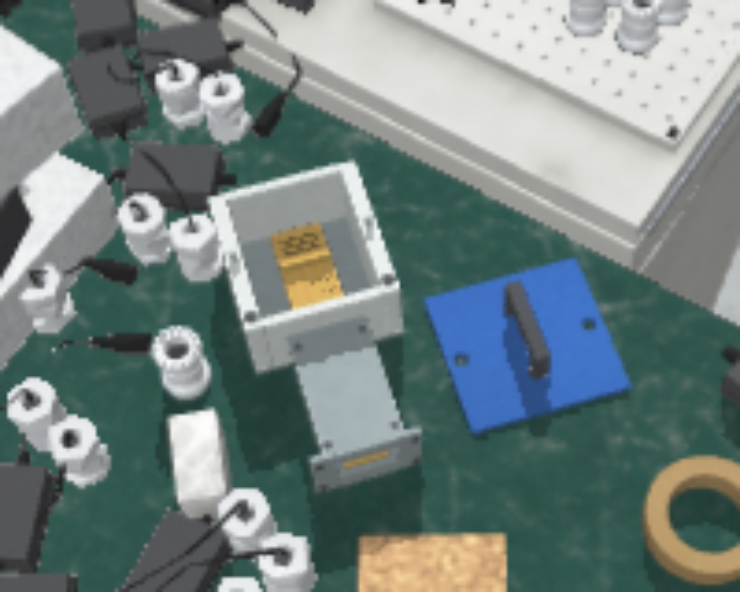

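The wrist view shows the open bay with rim corners at about (261,72), (364,72), (361,181) and (264,182). The brass bar spans u 297–329 with its rib near v 131–137 and its tail end near v 159. The cover lies flat on the bench at (196,45).

```bash
python3 - <<'E'
from h import *
import pickle
o,p,d,W=pickle.load(open('pics/w7.pkl','rb'))
c=p[60:195,250:375,::-1];cv2.imwrite('pics/w7c.png',cv2.resize(c,None,fx=4.4,fy=4.4,interpolation=cv2.INTER_CUBIC))
for tag in('w7','s7'):
    o,p,d,I=pickle.load(open(f'pics/{tag}.pkl','rb'))
    h=cv2.cvtColor(p,cv2.COLOR_RGB2HSV);m=((h[...,0]>10)&(h[...,0]<28)&(h[...,1]>110)&(h[...,2]>90)).astype(np.uint8)
    k=np.zeros_like(m);s=(slice(70,185),slice(270,350)) if tag=='w7' else (slice(150,185),slice(265,300))
    k[s]=m[s];c=biggest(k);vv,uu=np.nonzero(k);P=deproj(I,np.c_[uu,vv],d,o if tag=='w7' else None)
    org=np.array([.6193,.0198]);a=np.radians(95.6);X=(P[:,:2]-org)@[np.cos(a),np.sin(a)];Y=(P[:,:2]-org)@[-np.sin(a),np.cos(a)]
    for lo in range(-100,5,6):
        q=(X*1000>=lo)&(X*1000<lo+6)
        if q.sum()>3: print(tag,lo,q.sum(),'y',(Y[q].min()*1e3).round(1),(Y[q].max()*1e3).round(1),'z',np.percentile(P[q,2]*1e3,[5,50,95]).round(1))
E
```

```text
w7 -88 30 y -17.2 16.2 z [24.4 25.7 26.5]
w7 -82 148 y -17.2 16.2 z [24.2 25.3 26.4]
w7 -76 122 y -17.2 16.1 z [23.7 24.8 26.2]
w7 -70 125 y -17.2 16.0 z [23.4 24.5 25.7]
w7 -64 148 y -17.1 16.0 z [22.7 24.  25.4]
w7 -58 154 y -18.6 16.4 z [23.2 30.9 32.4]
w7 -52 183 y -17.1 17.0 z [21.6 23.1 31.4]
w7 -46 156 y -17.1 16.9 z [21.1 22.3 23.7]
w7 -40 182 y -17.1 16.8 z [20.6 22.  23.4]
w7 -34 164 y -17.1 16.7 z [ 20.1  21.4 412.2]
w7 -28 181 y -17.1 16.6 z [19.2 20.8 22.1]
w7 -22 181 y -17.0 16.5 z [19.2 20.3 21.8]
w7 -16 151 y -17.0 16.4 z [18.5 19.8 21. ]
w7 -10 185 y -17.0 16.4 z [17.9 19.3 20.8]
w7 -4 147 y -17.0 16.3 z [17.6 18.8 19.9]
s7 -88 6 y -13.9 15.4 z [22.4 23.1 24.5]
s7 -82 23 y -15.4 16.7 z [21.6 23.8 26. ]
s7 -76 31 y -16.9 16.1 z [21.5 23.2 26.2]
s7 -70 28 y -15.9 17.0 z [20.6 22.6 24.9]
s7 -64 11 y -16.7 14.7 z [21.6 23.4 25.2]
s7 -58 37 y -16.5 16.6 z [19.6 28.  31.5]
s7 -52 39 y -17.2 17.0 z [19.  21.7 30.2]
s7 -46 31 y -17.0 17.3 z [18.  20.8 22.9]
s7 -40 28 y -16.0 17.5 z [17.2 20.4 22.3]
s7 -34 29 y -16.9 16.4 z [17.2 20.3 22.3]
s7 -28 18 y -15.9 17.5 z [17.3 19.6 21.4]
```

View pics/w7c.png

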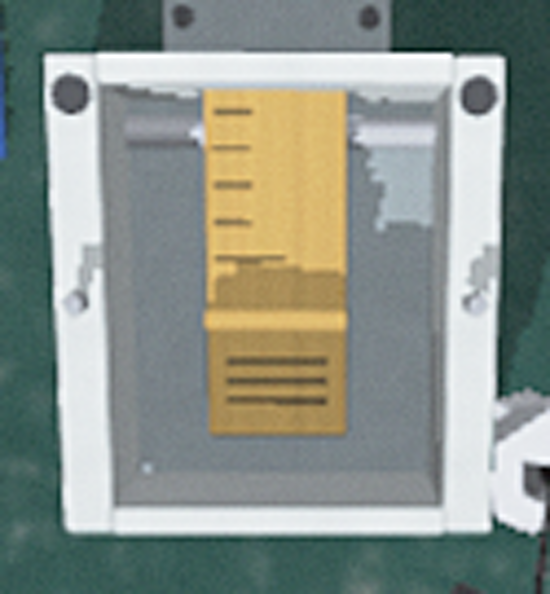

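```bash
python3 -c "
from h import *
plan([0.6265,-0.0509,0.075],5.6,7,0)
"
```

```text
-0.03,-0.08,0.02,-1.9,-3.4,22.9,0,
-0.03,-0.08,0.02,-1.8,-3.4,22.9,0,
-0.03,-0.08,0.02,-1.8,-3.4,22.9,0,
-0.03,-0.08,0.02,-1.8,-3.4,22.9,0,
-0.03,-0.08,0.02,-1.7,-3.4,22.9,0,
-0.03,-0.08,0.02,-1.7,-3.4,22.9,0,
-0.03,-0.08,0.02,-1.7,-3.4,22.9,0,
```

Request:
arm_command(
  moves=[0,-0.3,0,-4,-6,16,0,0,-0.3,0,-4,-6,22,0,0,0,0,-3,-5,26,0,0,0,0,-2,-4,26,0,0,0,0,0,-2,26,0,0,0,0,0,0,18,0,0,0,0,0,0,10,0,0,0,0,0,0,0,0],
)

```text
clock: 11.53
ee_pos: [0.6177, -0.0395, 0.0876]
eef_rot: [-179.3, 0.1, 6.3]
ft_force: [-1.5, 0.1, 0.3]
gripper_width: 0.003
```

```bash
python3 -c "
from h import *
plan([0.6265,-0.0509,0.035],5.6,4,0)
o,p,d=shot('scene','s8');print(o['gripper_width'])
I=__import__('plant').eyes.camera_info('scene')
vv,uu=np.mgrid[110:185,245:320];P=deproj(I,np.c_[uu.ravel(),vv.ravel()],d);col=p[vv.ravel(),uu.ravel()].astype(int)
k=(col.max(1)<60)&(P[:,2]>.07)&(P[:,2]<.15)&(abs(P[:,0]-.6265)<.02)&(abs(P[:,1]+.05)<.02);q=P[k];i=q[:,2].argsort()[:8];print(q[i].round(4),o['ee_pos'])
c=cv2.imread('pics/s8.png')[100:260,200:400]
cv2.imwrite('pics/s8c.png',cv2.resize(c,None,fx=3.7,fy=3.7))
"
```

```text
-0.16,0.02,0.17,1.9,3.2,13.1,0,
-0.16,0.02,0.17,1.9,3.2,13.1,0,
-0.16,0.02,0.17,1.9,3.1,13.1,0,
-0.16,0.02,0.17,1.9,3.1,13.1,0,
0.0032087007391810684
[[ 0.6228 -0.03    0.1009]
 [ 0.6154 -0.0312  0.1011]
 [ 0.6177 -0.0317  0.1012]
 [ 0.6127 -0.0321  0.103 ]
 [ 0.6201 -0.0306  0.1033]
 [ 0.6224 -0.0301  0.1046]
 [ 0.6105 -0.0301  0.105 ]
 [ 0.6196 -0.0314  0.1061]] [ 0.61768778 -0.03945443  0.08758522]
```

View pics/s8c.png

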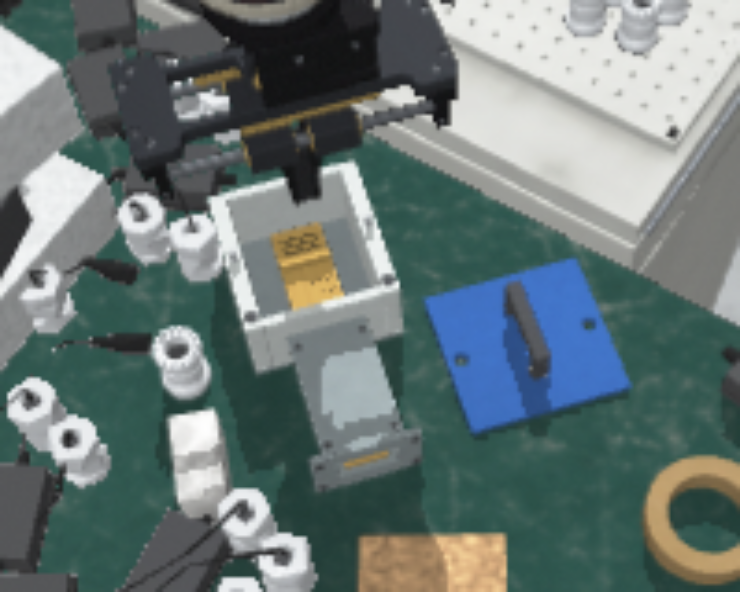

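Request:
arm_command(
  moves=[-0.6,0,0.6,5,8,0,0,0,0,0,2,3,5,0,0,0,0,0,0,0,0],
)

```text
clock: 11.83
ee_pos: [0.6286, -0.0498, 0.0869]
eef_rot: [-180.0, -0.2, 5.7]
ft_force: [-0.4, -0.7, -0.2]
gripper_width: 0.003
```

```bash
python3 -c "
from h import *
plan([0.6265,-0.0509,0.03],5.6,4,0)"
```

```text
-0.01,-0.06,0.02,-0.6,0.2,14.2,0,
-0.01,-0.06,0.02,-0.6,0.2,14.2,0,
-0.01,-0.06,0.02,-0.6,0.2,14.2,0,
-0.01,-0.06,0.02,-0.6,0.2,14.2,0,
```

Request:
arm_command(
  moves=[0,0,0,-1,0.5,12,0,0,0,0,-0.5,0.3,15,0,0,0,0,-0.5,0.2,14,0,0,0,0,0,0,8,0,0,0,0,0,0,4,0,0,0,0,0,0,0,0],
)

```text
clock: 12.33
ee_pos: [0.6297, -0.0533, 0.0326]
eef_rot: [180.0, -0.6, 5.5]
ft_force: [0.1, -0.4, 1.3]
gripper_width: 0.003
```

```bash
python3 -c "
from h import *
plan([0.6265,-0.0509,0.015],5.6,4,0)"
```

```text
0.01,-0.14,-0.01,-0.8,-0.7,4.4,0,
0.01,-0.14,-0.01,-0.8,-0.7,4.4,0,
0.01,-0.14,-0.01,-0.8,-0.7,4.4,0,
0.01,-0.14,-0.01,-0.7,-0.7,4.4,0,
```

Request:
arm_command(
  moves=[0,-0.5,0,-2.5,-2.5,6,0,0,0,0,-0.5,-0.5,6,0,0,0,0,0,0,3,0,0,0,0,0,0,0,0],
)

```text
clock: 12.67
ee_pos: [0.627, -0.0504, 0.0172]
eef_rot: [180.0, -0.1, 5.5]
ft_force: [0.2, 0.3, -0.1]
gripper_width: 0.006
```

```bash
python3 -c "
from h import *
plan([0.6265,-0.0509,0.0],5.6,4,0)"
```

```text
0.01,-0.03,-0.02,-0.1,0.1,4.3,0,
0.01,-0.03,-0.02,-0.1,0.1,4.3,0,
0.01,-0.03,-0.02,-0.1,0.1,4.3,0,
0.01,-0.03,-0.02,-0.1,0.1,4.3,0,
```

Tip at about 0.031, just over the pad. Pressing down gently, in small steps.

Request:
arm_command(
  moves=[0,0,0,0,0,4,0,0,0,0,0,0,3,0,0,0,0,0,0,3,0,0,0,0,0,0,2,0,0,0,0,0,0,2,0,0,0,0,0,0,0,0],
)

```text
clock: 13.17
ee_pos: [0.6277, -0.0505, 0.0026]
eef_rot: [179.9, -0.2, 5.5]
ft_force: [0.5, -0.3, -0.2]
gripper_width: 0.009
```

Request:
arm_command(
  moves=[0,0,0,-0.5,0,1.5,0,0,0,0,0,0,1.5,0,0,0,0,0,0,0,0],
)

```text
clock: 13.42
ee_pos: [0.6276, -0.0507, 0.0006]
eef_rot: [180.0, -0.2, 5.5]
ft_force: [-2.2, 0.5, 2.6]
gripper_width: 0.008
```

```bash
cat > bar.py <<'E'
from h import *
org=np.array([.6201,.0198]);a=np.radians(95.6)
def kx(P): return np.c_[(P[:,:2]-org)@[np.cos(a),np.sin(a)],(P[:,:2]-org)@[-np.sin(a),np.cos(a)],P[:,2]]
def brass(tag):
    from plant import eyes
    o,p,d=shot('scene',tag);I=eyes.camera_info('scene')
    h=cv2.cvtColor(p,cv2.COLOR_RGB2HSV);m=((h[...,0]>10)&(h[...,0]<30)&(h[...,1]>110)&(h[...,2]>90))
    vv,uu=np.mgrid[140:330,240:360];P=kx(deproj(I,np.c_[uu.ravel(),vv.ravel()],d));k=m[vv.ravel(),uu.ravel()]
    P=P[k]*1e3;s=(abs(P[:,1])<25)&(P[:,2]<60)&(P[:,2]>0)&(P[:,0]<175)
    P=P[s]
    for lo in range(-100,190,10):
        q=P[(P[:,0]>=lo)&(P[:,0]<lo+10)]
        if len(q)>2: print(lo,len(q),'x',q[:,0].max().round(1),'y',q[:,1].min().round(1),q[:,1].max().round(1),'z',np.percentile(q[:,2],[5,50,95]).round(1))
    c=cv2.imread(f'pics/{tag}.png')[120:260,230:350];cv2.imwrite(f'pics/{tag}c.png',cv2.resize(c,None,fx=4.2,fy=4.2,interpolation=cv2.INTER_CUBIC))
    print(o['ee_pos'],o['ft_force'])
E
python3 -c "
from bar import *
brass('s9')"
```

```text
-90 7 x -80.4 y -14.7 17.6 z [ 8.8 10.9 12.1]
-80 13 x -71.1 y -15.5 18.4 z [ 9.  10.1 12.9]
-70 10 x -60.4 y -16.1 16.7 z [10.8 12.6 17. ]
-60 65 x -50.0 y -16.1 18.6 z [11.8 16.5 22.6]
-50 40 x -40.2 y -15.8 18.1 z [12.1 13.8 15.8]
-40 45 x -30.3 y -15.7 18.6 z [13.4 15.2 17.5]
-30 16 x -25.2 y -14.9 18.6 z [14.3 16.1 18.5]
[ 6.27574285e-01 -5.06504121e-02  5.88817673e-04] [-2.19498647  0.4820362   2.58990987]
```

View pics/s9c.png

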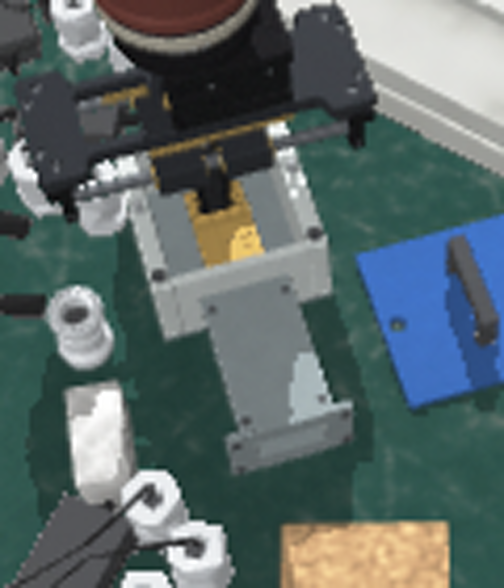

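The tail is down (top z about 10.5 mm at the tail, rising 1 in 10 forward) with a light contact force. The brass no longer shows at the slot's sill, so the nose has tipped up. Now I'll push forward (tool -y) along the slope.

Request:
arm_command(
  moves=[0,0,0,0,-4,0,0,0,0,0,0,-5,-0.5,0,0,0,0,0,-5,-0.5,0,0,0,0,0,-5,-0.5,0,0,0,0,0,0,0,0],
)

```text
clock: 13.88
ee_pos: [0.6262, -0.0314, 0.0026]
eef_rot: [179.9, -0.3, 5.5]
ft_force: [0.5, -1.2, 2.1]
gripper_width: 0.001
```

```bash
python3 -c "
from bar import *
brass('s10')
from plant import r
print(kx(r.get_obs()['ee_pos'][None]))"
```

```text
-70 5 x -61.3 y -14.4 17.3 z [11.2 12.4 14. ]
-60 15 x -50.4 y -16.0 18.1 z [12.  13.4 15. ]
-50 10 x -40.5 y -16.8 16.4 z [12.4 15.6 21.3]
-40 68 x -30.0 y -16.5 17.9 z [13.4 18.  23.5]
-30 14 x -26.6 y -14.9 16.2 z [14.4 16.  17.3]
100 42 x 109.7 y -15.5 16.4 z [27.1 29.8 32.1]
110 17 x 112.5 y -11.9 15.0 z [26.4 29.6 32.5]
[ 0.62619929 -0.03137695  0.00256172] [ 0.50909143 -1.18683852  2.14878919]
[[-0.05175236 -0.00102472  0.00254659]]
```

View pics/s10c.png

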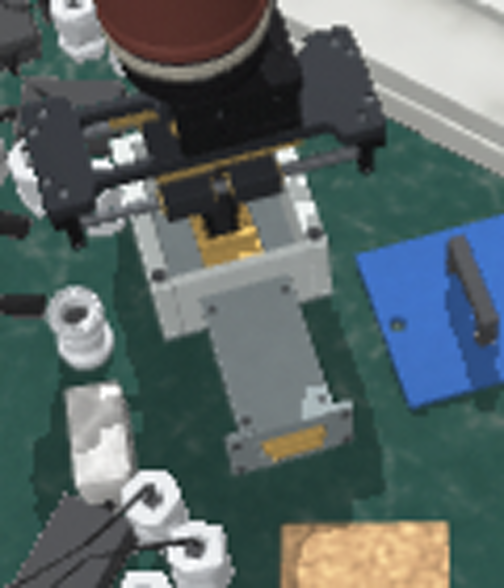

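The nose is through the slot at keeper x≈112 mm with its top near 30 mm, and clear. I'll keep pushing.

Request:
arm_command(
  moves=[0,0,0,0,-4,-0.5,0,0,0,0,0,-5,-0.6,0,0,0,0,0,-5,-0.6,0,0,0,0,0,-5,-0.7,0,0,0,0,0,-4,-0.5,0,0,0,0,0,0,0,0],
)

```text
clock: 14.43
ee_pos: [0.6242, -0.0071, 0.0061]
eef_rot: [179.8, -0.4, 5.4]
ft_force: [-0.3, -2.1, 0.9]
gripper_width: 0.004
```

```bash
python3 -c "
from bar import *
brass('s11')
from plant import r
print(kx(r.get_obs()['ee_pos'][None]))"
```

```text
-40 15 x -30.6 y -16.7 17.6 z [14.  16.5 19.3]
-30 5 x -26.5 y -14.9 16.2 z [15.8 17.9 18.9]
90 11 x 99.9 y -13.7 15.2 z [19.1 21.  22.1]
100 56 x 109.7 y -16.7 17.4 z [19.3 21.3 23.3]
110 60 x 120.0 y -17.0 17.8 z [18.8 21.3 23.3]
120 58 x 129.8 y -17.0 17.3 z [19.6 21.5 23.4]
130 43 x 137.3 y -15.8 15.8 z [17.8 21.2 23.4]
[ 0.624153   -0.00711579  0.00607146] [-0.337196   -2.11536452  0.85261678]
[[-0.02746708 -0.00136463  0.00604452]]
```

View pics/s11c.png

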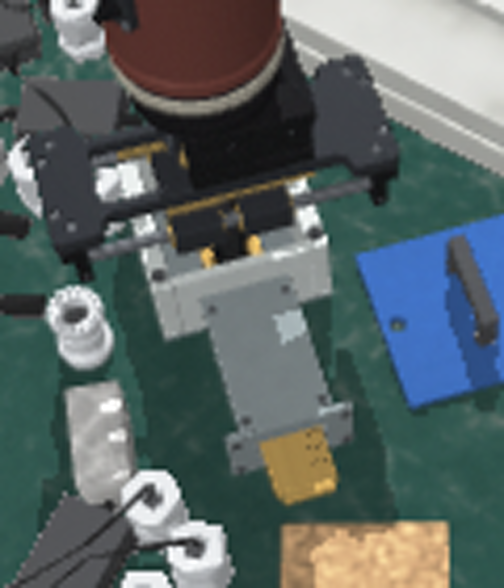

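The nose is out to about 137 mm and resting on the sill with its top at about 21.5 mm. I'll push a few millimetres more for margin.

Request:
arm_command(
  moves=[0,0,0,0,-3,-0.3,0,0,0,0,0,-3,-0.3,0,0,0,0,0,0,0,0,0,0,0,0,0,0,0,0,0,0,0,1,0,0,0,0,0,0,0,-8,0],
)

```text
clock: 14.98
ee_pos: [0.6219, -0.0009, 0.0131]
eef_rot: [179.9, -0.2, 5.5]
ft_force: [-0.1, -0.9, -0.8]
gripper_width: 0.008
```

```bash
python3 -c "
from bar import *
brass('s12')
from plant import r
print(kx(r.get_obs()['ee_pos'][None]))"
```

```text
-40 10 x -30.3 y -16.6 17.5 z [15.6 17.3 19.7]
-30 7 x -25.2 y -15.0 16.0 z [17.  18.  19.2]
90 10 x 99.8 y -13.8 13.2 z [18.8 20.3 21.5]
100 58 x 109.8 y -16.7 17.6 z [19.  21.1 23.6]
110 58 x 119.9 y -17.0 17.3 z [19.6 21.5 23.4]
120 60 x 129.9 y -16.9 17.3 z [19.1 21.3 23.5]
130 58 x 139.7 y -16.7 17.4 z [19.5 21.8 23.5]
140 22 x 144.2 y -13.7 12.4 z [19.7 21.7 24. ]
[ 0.62191334 -0.00092227  0.0130761 ] [-0.0940308  -0.93399069 -0.7717819 ]
[[-0.02102847 -0.00105503  0.01543736]]
```

Nose at about 144 mm, well past 133.5. I'll retract straight up and move over the nose, opening the jaws on the way.

Request:
arm_command(
  moves=[0,0,0,0,0,-20,0,0,0,0,0,0,-35,0,0,0,0,0,0,-35,65,0,0,0,0,-8,-20,65,0,0,0,0,-20,0,65,0,0,0,0,-25,0,65,0,0,0,0,-28,0,65,0,0,0,0,-25,0,65,0,0,0,0,-15,0,65,0,0,0,0,0,0,65],
)

```text
clock: 15.87
ee_pos: [0.6121, 0.1207, 0.1365]
eef_rot: [-180.0, -0.6, 5.0]
ft_force: [-0.8, 0.7, -0.4]
gripper_width: 0.53
```

```bash
python3 -c "
from bar import *
plan([.6078,.1472,.08],5.6,4,65)
brass('s13')"
```

```text
0,-0.16,-0.16,-0.6,-6.7,14.1,65,
0,-0.16,-0.16,-0.6,-6.7,14.1,65,
0,-0.16,-0.16,-0.5,-6.7,14.1,65,
0,-0.16,-0.16,-0.5,-6.7,14.1,65,
90 9 x 99.9 y -13.7 15.3 z [20.  20.6 22.5]
100 57 x 110.0 y -16.7 17.5 z [18.8 21.1 23.3]
110 58 x 119.4 y -17.1 17.3 z [19.1 21.4 23. ]
120 60 x 129.8 y -16.9 17.5 z [19.6 21.5 23. ]
130 62 x 139.8 y -17.3 17.5 z [19.  21.8 25. ]
140 23 x 143.7 y -13.8 14.4 z [18.5 20.9 23.2]
[0.61206652 0.12072267 0.13651449] [-0.75673611  0.67374359 -0.44715268]
```

View pics/s13c.png

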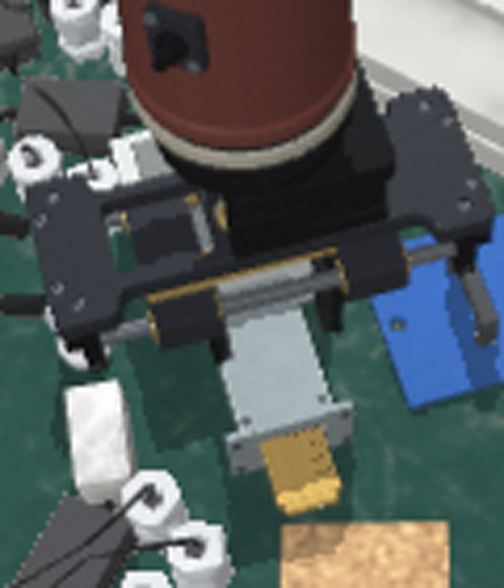

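Request:
arm_command(
  moves=[0,-0.3,-0.3,-1,-10,8,65,0,-0.3,-0.3,-1,-11,10,65,0,0,0,0,-6,12,65,0,0,0,0,0,14,65,0,0,0,0,0,10,65,0,0,0,0,0,0,65],
)

```text
clock: 16.42
ee_pos: [0.6075, 0.1436, 0.0768]
eef_rot: [179.9, 0.1, 5.3]
ft_force: [-1.5, -0.1, -0.9]
gripper_width: 0.747
```

```bash
python3 -c "
from bar import *
plan([.6078,.1472,.04],5.6,4,65)"
```

```text
0.03,0.02,-0.09,0.2,-0.9,9.2,65,
0.03,0.02,-0.09,0.2,-0.9,9.2,65,
0.03,0.02,-0.09,0.2,-0.9,9.2,65,
0.03,0.02,-0.09,0.2,-0.9,9.2,65,
```

Request:
arm_command(
  moves=[0,0,-0.2,0.3,-2,10,65,0,0,0,0,-1,14,65,0,0,0,0,-0.5,14,65,0,0,0,0,0,12,65,0,0,0,0,0,6,65,0,0,0,0,0,0,65],
)

```text
clock: 16.92
ee_pos: [0.6071, 0.1455, 0.014]
eef_rot: [179.8, 0.2, 5.3]
ft_force: [-0.2, -1.0, -0.6]
gripper_width: 0.744
```

```bash
python3 -c "
from bar import *
plan([.6078,.1472,.0018],5.6,2,65)"
```

```text
0.1,0.08,-0.14,0.5,-0.9,6.1,65,
0.1,0.08,-0.14,0.4,-0.8,6.1,65,
```

Request:
arm_command(
  moves=[0.2,0.2,-0.3,0.7,-1.5,6,65,0,0,0,0,0,4,65,0,0,0,0,0,0,65,0,0,0,0,0,0,65],
)

```text
clock: 17.25
ee_pos: [0.6083, 0.1468, 0.0035]
eef_rot: [-180.0, -0.1, 5.6]
ft_force: [0.6, -0.4, -0.2]
gripper_width: 0.746
```

```bash
python3 -c "
from bar import *
plan([.6078,.1472,.0018],5.6,1,65)
shot('scene','s14');c=cv2.imread('pics/s14.png')[150:290,240:360];cv2.imwrite('pics/s14c.png',cv2.resize(c,None,fx=4.2,fy=4.2,interpolation=cv2.INTER_CUBIC))"
```

```text
-0.01,-0.11,0.03,-0.5,-0.4,1.7,65,
```

View pics/s14c.png

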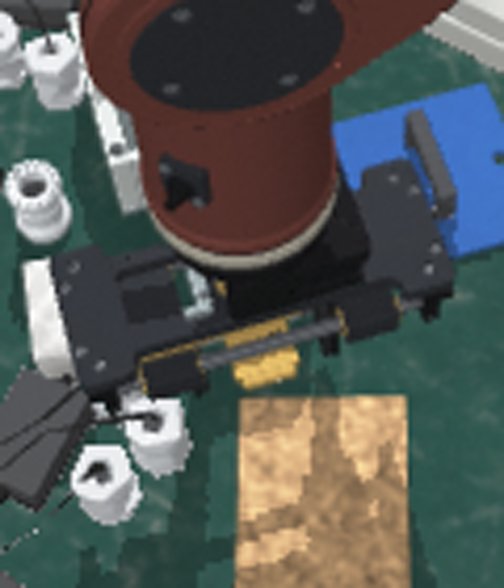

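The nose sits between the open jaws, and the gripper body passes above the gauge block. Closing.

Request:
arm_command(
  moves=[0,0,0,-0.4,0,1.5,65,0,0,0,0,0,0,0,0,0,0,0,0,0,0,0,0,0,0,0,0,0,0,0,0,0,0,0,0,0,0,0,0,0,0,0,0,0,0,0,0,0,0],
)

```text
clock: 17.88
ee_pos: [0.6091, 0.1472, 0.0038]
eef_rot: [-179.9, -0.3, 5.6]
ft_force: [-0.3, -0.1, 0.1]
gripper_width: 0.404
```

The nose is held (0.404, or 35 mm), but the tips only reach about 5 mm down the bar's edge. There's time to regrip about 2 mm deeper.

Request:
arm_command(
  moves=[0,0,0,0,0,0,46,0,0,0,0,0,0,46,0,0.3,0,-0.8,0,2,46,0,0,0,0,0,1,46,0,0,0,0,0,0,46],
)

```text
clock: 18.3
ee_pos: [0.6083, 0.1472, 0.0005]
eef_rot: [-179.9, -0.6, 5.6]
ft_force: [-0.4, 0.5, 0.4]
gripper_width: 0.526
```

Request:
arm_command(
  moves=[0,-0.6,0,0,0,-0.5,46,0,0,0,0,0,0,0,0,0,0,0,0,0,0,0,0,0,0,0,0,0,0,0,0,0,0,0,0],
)

```text
clock: 18.72
ee_pos: [0.6082, 0.1472, 0.001]
eef_rot: [-179.9, 0.1, 5.6]
ft_force: [0.3, -1.3, 0.1]
gripper_width: 0.413
```

```bash
python3 -c "
from bar import *
from plant import r
print(kx(r.get_obs()['ee_pos'][None]),r.get_obs()['joint_pos'])
plan([.6078-.0976*.16,.1472+.9953*.16,.004],5.6,10,0)"
```

```text
[[ 0.1279908  -0.00056833  0.00095329]] [-46.1429916   31.23533408  36.99098855 100.76549237 -22.33489096
  55.56900199   5.37910038]
-0.01,0.01,0,-0,-16,-0.3,0,
-0.01,0.01,0,-0,-16,-0.3,0,
-0.01,0.01,0,-0,-16,-0.3,0,
-0.01,0.01,0,-0,-16,-0.3,0,
-0.01,0.01,0,-0,-16,-0.3,0,
-0.01,0.01,0,-0,-16,-0.3,0,
-0.01,0.01,0,-0,-16,-0.3,0,
-0.01,0.01,0,-0,-16,-0.3,0,
-0.01,0.01,0,-0,-16,-0.3,0,
-0.01,0.01,0,-0,-16,-0.3,0,
```

Request:
arm_command(
  moves=[0,0,0,0,-3,-1,0,0,0,0,0,-6,-0.5,0,0,0,0,0,-9,0,0,0,0,0,0,-10,0,0,0,0,0,0,-10,0,0,0,0,0,0,-10,0,0,0,0,0,0,-10,0,0,0,0,0,0,0,0,0],
)

```text
clock: 19.38
ee_pos: [0.6012, 0.2128, 0.0023]
eef_rot: [-179.9, 0.1, 5.7]
ft_force: [-0.2, 0.9, -0.0]
gripper_width: 0.41
```

```bash
cat >> bar.py <<'E'
def look(tag,y0,y1,x0,x1,f):
    shot('scene',tag);c=cv2.imread(f'pics/{tag}.png')[y0:y1,x0:x1];cv2.imwrite(f'pics/{tag}c.png',cv2.resize(c,None,fx=f,fy=f,interpolation=cv2.INTER_CUBIC))
E
python3 -c "
from bar import *
look('s15',150,330,230,400,3.3)
from plant import r
print(kx(r.get_obs()['ee_pos'][None]))"
```

```text
[[ 1.92907280e-01 -5.46235641e-05  2.38694943e-03]]
```

View pics/s15c.png

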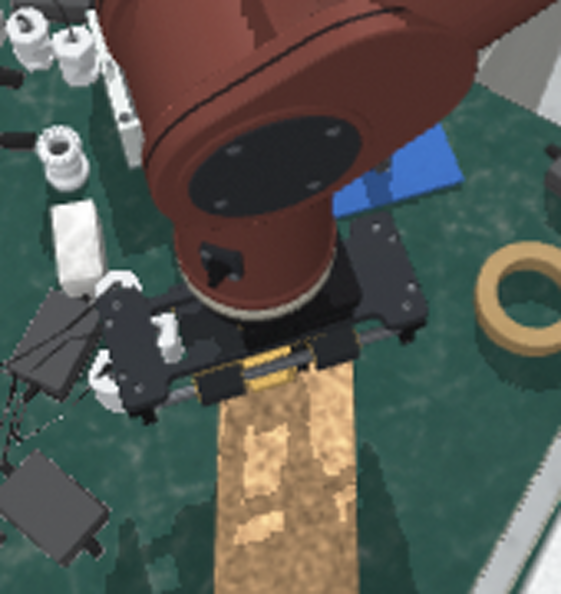

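Request:
arm_command(
  moves=[0,0,0,0,-6,0,0,0,0,0,0,-10,0,0,0,0,0,0,-12,0,0,0,0,0,0,-12,0,0,0,0,0,0,-12,0,0,0,0,0,0,-12,0,0,0,0,0,0,-12,0,0,0,0,0,0,-8,0,0,0,0,0,0,0,0,0],
)

```text
clock: 20.18
ee_pos: [0.5917, 0.3043, 0.0021]
eef_rot: [-179.9, 0.1, 5.7]
ft_force: [-0.8, 0.6, -1.3]
gripper_width: 0.408
```

```bash
python3 -c "
from bar import *
look('s16',150,330,230,400,3.3);o,p,d=shot('wrist','w16')
from plant import r
print(kx(r.get_obs()['ee_pos'][None]),r.get_obs()['joint_pos'])"
```

```text
[[2.83436510e-01 2.81748781e-04 2.08527883e-03]] [-56.68530226  34.87659185  35.26708842  94.65337854 -22.98658192
  57.99361173  -8.26857952]
```

View pics/s16c.png

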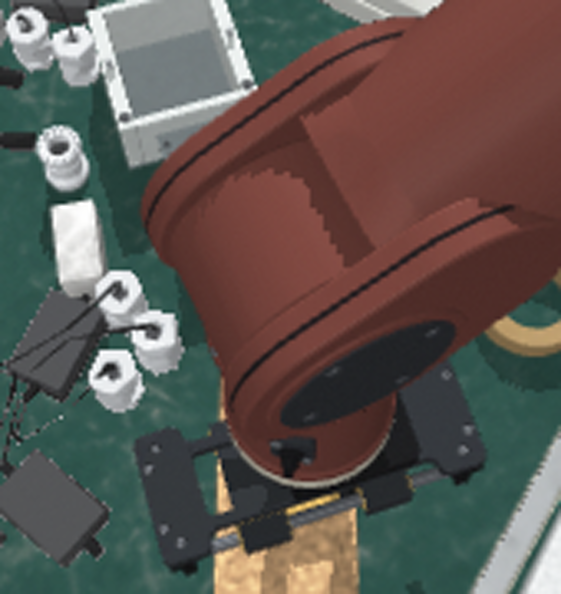

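View pics/w16.png

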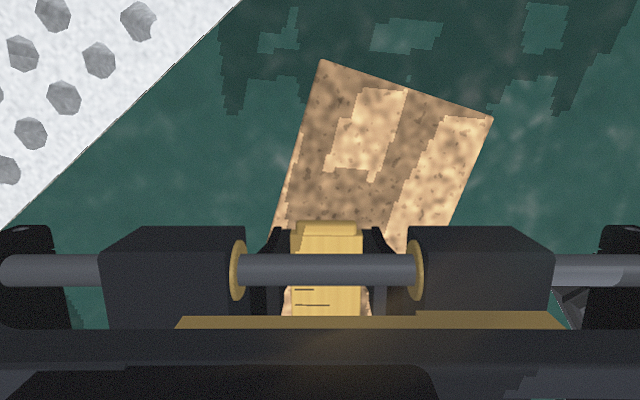

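The bar is fully out: the bay is empty, and in the wrist view the brass is held square between the pads over the mat with its nose at v≈222. Next comes the lift, then turning to the mat's yaw (tool -12°).

Request:
arm_command(
  moves=[0,0,0,0,-2,-5,0,0,0,0,0,-2,-8,0,0,0,0,0,-2,-8,0,0,0,0,0,0,-4,0,0,0,0,0,0,0,0],
)

```text
clock: 20.7
ee_pos: [0.5928, 0.3045, 0.0302]
eef_rot: [179.9, 0.1, 5.3]
ft_force: [0.6, 0.2, -1.3]
gripper_width: 0.407
```

```bash
python3 -c "
from bar import *
plan([.6164,.3514,.03],-12,8,0)
shot('top','t17');c=cv2.imread('pics/t17.png')[120:260,150:400];cv2.imwrite('pics/t17c.png',cv2.resize(c,None,fx=3.1,fy=3.1,interpolation=cv2.INTER_CUBIC))"
```

```text
0.01,0.01,2.16,3.5,-5.6,0,0,
0.01,0.01,2.16,3.3,-5.7,0,0,
0.01,0.01,2.16,3.1,-5.8,0,0,
0.01,0.01,2.16,2.8,-5.9,0,0,
0.01,0.01,2.16,2.6,-6,0,0,
0.01,0.01,2.16,2.4,-6.1,0,0,
0.01,0.01,2.16,2.1,-6.2,0,0,
0.01,0.01,2.16,1.9,-6.3,0,0,
```

View pics/t17c.png

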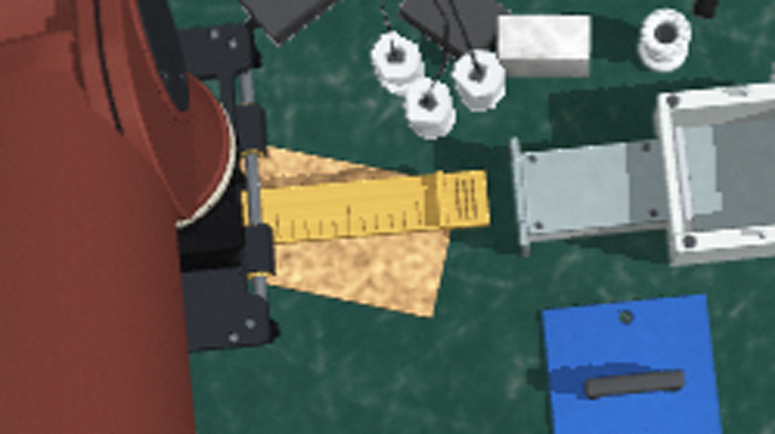

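The top view shows the bar clear of the end plate, rib up, its tail at crop (488,198), over the mat but at an angle to it. Turning and carrying it now.

Request:
arm_command(
  moves=[0,0,1.2,2,-3,0,0,0,0,2.2,3.4,-6,0,0,0,0,2.4,3.2,-7,0,0,0,0,2.5,3,-7,0,0,0,0,2.5,3,-7,0,0,0,0,2.4,2.6,-7,0,0,0,0,2.2,2.4,-6,0,0,0,0,1.5,2,-4,0,0,0,0,0,0,0,0,0],
)

```text
clock: 21.5
ee_pos: [0.6174, 0.3527, 0.0284]
eef_rot: [179.9, 0.2, -13.1]
ft_force: [-0.1, -0.6, -1.3]
gripper_width: 0.409
```

```bash
python3 - <<'E'
from bar import *
from plant import eyes
plan([.6164,.3514,.03],-12,1,0)
o,p,d=shot('top','t18');T=eyes.camera_info('top');c=cv2.imread('pics/t18.png')[120:260,150:400];cv2.imwrite('pics/t18c.png',cv2.resize(c,None,fx=3.1,fy=3.1,interpolation=cv2.INTER_CUBIC))
h=cv2.cvtColor(p,cv2.COLOR_RGB2HSV);m=((h[...,0]>18)&(h[...,0]<30)&(h[...,1]>130)&(h[...,2]>90))
vv,uu=np.nonzero(m);k=(uu>180)&(uu<330)&(vv>150)&(vv<230);P=deproj(T,np.c_[uu[k],vv[k]],d)
k=(P[:,2]<.08)&(P[:,2]>.012);P=P[k]
for lo in np.arange(.12,.36,.02):
    q=P[(P[:,1]>=lo)&(P[:,1]<lo+.02)]
    if len(q)>3:print(lo.round(2),len(q),q[:,0].min().round(3),q[:,0].max().round(3),np.percentile(q[:,2],[10,50,90]).round(4))
E
```

```text
0.1,0.18,-1.06,-0.7,1.5,-1.6,0,
0.18 64 0.561 0.597 [0.0415 0.0444 0.0463]
0.2 193 0.562 0.601 [0.0421 0.0446 0.048 ]
0.22 177 0.567 0.607 [0.043  0.046  0.0528]
0.24 183 0.572 0.611 [0.0437 0.0457 0.0484]
0.26 186 0.576 0.617 [0.0446 0.0466 0.0491]
0.28 185 0.58 0.621 [0.0451 0.0475 0.0497]
0.3 183 0.586 0.625 [0.0455 0.0481 0.0504]
0.32 182 0.591 0.629 [0.0463 0.0491 0.0512]
0.34 54 0.602 0.633 [0.0473 0.0502 0.0522]
```

View pics/t18c.png

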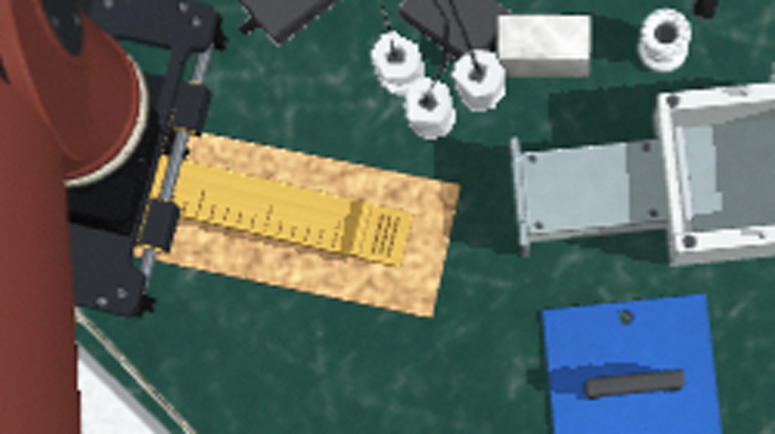

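The bar is centred over the mat and aligned with it. The depth readings show it about 2° tail-low, so the tail will touch first. Lowering.

Request:
arm_command(
  moves=[0,0,-0.5,-0.5,1,4,0,0,0,-0.5,0,0.5,6,0,0,0,0,0,0,6,0,0,0,0,0,0,5,0,0,0,0,0,0,3,0,0,0,0,0,0,0,0],
)

```text
clock: 22.05
ee_pos: [0.6151, 0.3487, 0.0007]
eef_rot: [179.8, 0.3, -11.8]
ft_force: [-0.1, 0.1, -0.8]
gripper_width: 0.408
```

Request:
arm_command(
  moves=[0,0,0,0,0,2,0,0,0,0,0,0,2,0,0,0,0,0,0,1.5,0,0,0,0,0,0,0,0],
)

```text
clock: 22.38
ee_pos: [0.6152, 0.3484, -0.0055]
eef_rot: [179.8, 0.3, -11.8]
ft_force: [0.4, -0.1, -2.2]
gripper_width: 0.409
```

Request:
arm_command(
  moves=[0.2,0.3,0,0,0,1,0,0,0,0,0,0,1,0,0,0,0,0,0,0,0],
)

```text
clock: 22.63
ee_pos: [0.6154, 0.3486, -0.0071]
eef_rot: [-180.0, -0.1, -11.8]
ft_force: [-0.3, -1.1, -0.5]
gripper_width: 0.403
```

```bash
cat > topbar.py <<'E'
from bar import *
from plant import eyes
def topbar(tag):
    o,p,d=shot('top',tag);T=eyes.camera_info('top');print(o['ee_pos'],o['ft_force'])
    h=cv2.cvtColor(p,cv2.COLOR_RGB2HSV);m=((h[...,0]>18)&(h[...,0]<30)&(h[...,1]>130)&(h[...,2]>90))
    vv,uu=np.nonzero(m);k=(uu>180)&(uu<330)&(vv>150)&(vv<230);P=deproj(T,np.c_[uu[k],vv[k]],d)
    k=(P[:,2]<.08)&(P[:,2]>.003);P=P[k]
    for lo in np.arange(.12,.40,.02):
        q=P[(P[:,1]>=lo)&(P[:,1]<lo+.02)]
        if len(q)>3:print(lo.round(2),len(q),q[:,0].min().round(3),q[:,0].max().round(3),np.percentile(q[:,2],[10,50,90]).round(4))
    c=cv2.imread(f'pics/{tag}.png')[120:260,150:400];cv2.imwrite(f'pics/{tag}c.png',cv2.resize(c,None,fx=3.1,fy=3.1,interpolation=cv2.INTER_CUBIC))
E
python3 -c "
from topbar import *
topbar('t19')"
```

```text
[ 0.61543795  0.34857036 -0.00706796] [-0.25569513 -1.13748486 -0.50432107]
0.18 100 0.563 0.598 [0.0089 0.0115 0.0139]
0.2 187 0.565 0.603 [0.0098 0.0127 0.02  ]
0.22 166 0.569 0.607 [0.0097 0.012  0.0146]
0.24 169 0.573 0.612 [0.0096 0.0127 0.015 ]
0.26 175 0.577 0.615 [0.0103 0.0128 0.0154]
0.28 173 0.581 0.62 [0.0109 0.0133 0.0157]
0.3 167 0.586 0.624 [0.0115 0.014  0.0163]
0.32 137 0.59 0.629 [0.0113 0.014  0.0162]
0.34 28 0.605 0.63 [0.0128 0.0146 0.0171]
```

Request:
arm_command(
  moves=[0,0,0,0,0,1.2,0,0,0,0,0,0,1.2,0,0,0,0,0,0,0.5,0,0,0,0,0,0,0,0],
)

```text
clock: 23.02
ee_pos: [0.6157, 0.3486, -0.0083]
eef_rot: [-179.9, -0.1, -11.8]
ft_force: [-0.7, 0.1, 0.2]
gripper_width: 0.407
```

Request:
arm_command(
  moves=[0,0,0,0,0,1.5,0,0,0,0,0,0,1,0,0,0,0,0,0,0,0],
)

```text
clock: 23.27
ee_pos: [0.6159, 0.3486, -0.0083]
eef_rot: [-179.9, -0.0, -11.9]
ft_force: [-0.8, -1.4, 0.6]
gripper_width: 0.409
```

```bash
python3 -c "
from topbar import *
topbar('t20')"
```

```text
[ 0.61592747  0.3486449  -0.0082598 ] [-0.80203778 -1.4441291   0.55549719]
0.18 98 0.563 0.598 [0.0089 0.0112 0.0134]
0.2 185 0.565 0.605 [0.0096 0.0123 0.0206]
0.22 170 0.568 0.608 [0.0095 0.012  0.0149]
0.24 163 0.573 0.612 [0.0094 0.0122 0.0148]
0.26 176 0.578 0.617 [0.0099 0.0123 0.0148]
0.28 169 0.582 0.62 [0.0101 0.0125 0.0148]
0.3 169 0.586 0.626 [0.0102 0.0128 0.0153]
0.32 134 0.59 0.629 [0.0103 0.0126 0.0146]
0.34 30 0.605 0.631 [0.0117 0.0139 0.0157]
```

The bar is flat within about 1 mm and the TCP has stopped descending, so it's in contact. Releasing, then straight up.

Request:
arm_command(
  moves=[0,0,0,0,0,0,60,0,0,0,0,0,0,60,0,0,0,0,0,0,60,0,0,0,0,0,0,60,0,0,0,0,0,0,60,0,0,0,0,0,-6,60,0,0,0,0,0,-15,60,0,0,0,0,0,-25,60,0,0,0,0,0,-35,60,0,0,0,0,0,-35,60],
)

```text
clock: 24.15
ee_pos: [0.6116, 0.3463, 0.1053]
eef_rot: [179.6, 0.4, -11.9]
ft_force: [0.6, 1.4, 0.7]
gripper_width: 0.689
```

Request:
arm_command(
  moves=[0,0,0,-30,0,-30,60,0,0,0,-35,-10,-20,60,0,0,0,-35,-15,0,60,0,0,0,-30,-20,0,60,0,0,0,-10,-10,0,60,0,0,0,0,0,0,60],
)

```text
clock: 24.65
ee_pos: [0.4897, 0.4302, 0.1743]
eef_rot: [-179.6, -0.2, -12.4]
ft_force: [0.1, 1.5, -0.3]
gripper_width: 0.685
```

```bash
python3 - <<'E'
from topbar import *
import pickle
look('s21',120,360,200,440,2.4)
topbar('t21')
# bar pose from both cameras: minAreaRect of brass on plane z=.012, in mat frame
for tag,n,z in(('s21','scene',.012),('t21','top',.012)):
    o,p,d,I=pickle.load(open(f'pics/{tag}.pkl','rb'))
    h=cv2.cvtColor(p,cv2.COLOR_RGB2HSV);m=((h[...,0]>18)&(h[...,0]<30)&(h[...,1]>130)&(h[...,2]>90)).astype(np.uint8)
    k=np.zeros_like(m);s=(slice(225,365),slice(285,350)) if n=='scene' else (slice(150,235),slice(180,310))
    k[s]=m[s];k=cv2.morphologyEx(k,cv2.MORPH_CLOSE,np.ones((3,3)))
    b=cv2.boxPoints(cv2.minAreaRect(biggest(k)));P=onplane(I,b,z)[:,:2]
    a=np.radians(78);c=np.array([.6008,.2792]);Q=np.c_[(P-c)@[np.cos(a),np.sin(a)],(P-c)@[-np.sin(a),np.cos(a)]]
    print(n,'bar corners in mat frame mm',(Q*1e3).round(1).tolist())
E
```

```text
[0.49070376 0.42919607 0.17444697] [ 0.42757266 -0.41677112  0.40544822]
0.18 99 0.563 0.599 [0.0087 0.0113 0.0136]
0.2 183 0.565 0.606 [0.0094 0.0125 0.0191]
0.22 169 0.569 0.609 [0.0092 0.0118 0.0149]
0.24 168 0.573 0.612 [0.0087 0.0114 0.0145]
0.26 176 0.578 0.616 [0.0089 0.0114 0.0139]
0.28 164 0.581 0.62 [0.009  0.0117 0.014 ]
0.3 172 0.586 0.625 [0.0093 0.0116 0.014 ]
0.32 163 0.59 0.629 [0.009  0.0117 0.0141]
0.34 166 0.594 0.634 [0.0094 0.0114 0.0139]
0.36 30 0.6 0.632 [0.0093 0.0107 0.0134]
scene bar corners in mat frame mm [[-90.1, -18.1], [-89.9, 16.2], [86.7, 14.9], [86.6, -16.0]]
top bar corners in mat frame mm [[85.8, 20.1], [87.5, -18.0], [-93.3, -17.3], [-93.9, 20.3]]
```

View pics/s21c.png

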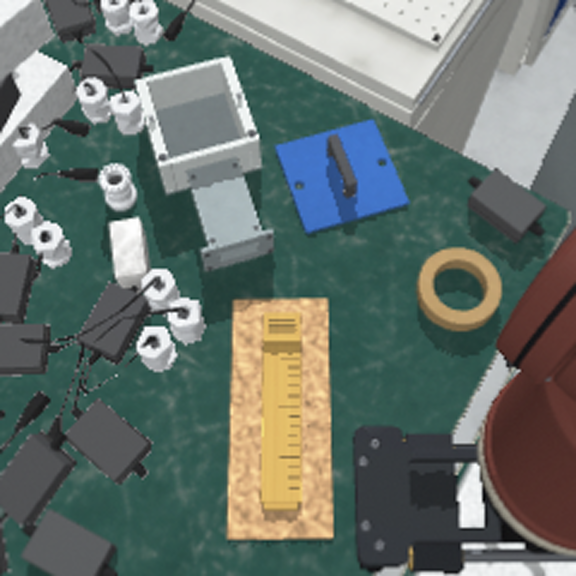

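View pics/t21c.png

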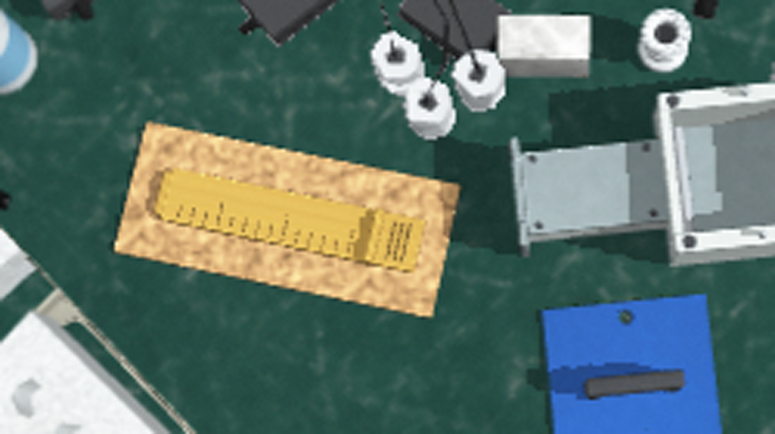

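Both views show the bar flat on the mat, rib up and well inside its edges. The cover is flat on the bench and the bystanders look untouched. I'll settle for a moment and hand in.

Request:
arm_command(
  moves=[0,0,0,0,0,0,60,0,0,0,0,0,0,60,0,0,0,0,0,0,60],
)

```text
clock: 25.0
ee_pos: [0.4961, 0.4219, 0.1744]
eef_rot: [-179.7, -0.4, -12.9]
ft_force: [-1.1, -1.2, -0.4]
gripper_width: 0.693
```

```bash
python3 -c "
from plant import r,workorder
print(r.get_obs()['ft_force'],r.get_obs()['dq'].round(2));print(workorder.close_job())"
```

```text
[-1.09723108 -1.24369673 -0.42656359] [1.31 0.14 0.56 0.08 0.16 0.13 0.4 ]
the job is handed in; nothing more can be done
None
```

The job is done and handed in at about 25 s of the 64 s. The hand-in gave no verdict.

- **What I did:** I set the blue cover flat on the bench on the robot's side. I pressed the bar's tail down, pushed the nose through the slot to about 144 mm (133.5 mm was needed), and drew the bar out by its nose. I then laid it on the cork mat and moved the arm clear.
- **Last checks:**
  - The scene and top cameras put the bar's corners within about ±94 mm along the mat and ±20 mm across it, rib up. The bar's top was at z of about 11.5 mm along its whole length, so it lies flat.
  - The cover looked flat, about 0.15 m from the bay by where I released it.
  - By eye, the tape, gauge block and coupling stood undisturbed. I did not measure their positions again.
- **Failed or disagreed:**
  - The first grasp of the cover missed. The fingertips turned out to stand about 14 mm above the reported TCP height, while the interface text puts them 14 mm below it. I measured this from scene depth with the jaws shut and partly open, and used the corrected value afterwards.
  - The two views of the bar's corners differ by 2–7 mm, well inside the margins.
  - Triangulating the cover's pins gave heights that differed by up to 25 mm between the wrist–top pair and the other views. I took the grip's height from depth instead (about 92 mm), which matched the text.

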